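Pick the spring ring out of the specimen case

ROBOT

A 7-joint arm with a two-finger parallel gripper is mounted at the origin on a cart in front of the work surface, level with it; the furniture and walls round the work are solid. World frame = base frame: x ahead of the robot, y to its left, z up, the work surface at z = 0. Lengths are in mm, angles in rad, forces in N, time in s.
With the tool pointing down it reaches from about 400 to 875 mm from the base axis. Payload 4.4 kg.
Tool frame: the origin (TCP) lies on the centre line of the jaws, within the pads' length; the fingertips stand r.nose_length ahead of it and the grasp point (between the pads) lies 3 mm ahead of it (r.nose_length is the distance from the TCP to the fingertips, in mm); z points along the fingers, y is the direction in which the jaws open and shut (so a half turn about z gives the same grasp; the last joint's range is limited). The gripper opens to 85 mm and grips with 20 to 120 N. Pads are 22 mm wide; open, the fingers measure 114 mm over their backs; the gripper's body (76 mm by 85 mm) begins 54 mm behind the grasp point. The pads swing forward as they close: fully open they stand 13 mm farther back than shut.
Start: joints at [1.066, 0.628, 0.038, 1.517, -0.027, 0.996, -0.02], TCP at [276.182, -588.422, 253.313] pointing down, gripper open.
Joint ranges: [-3.06, 3.06], [-0.37, 2.12], [-1.25, 1.32], [0.18, 2.47], [-1.1, 4.24], [0.23, 1.98], [-2.94, 2.94]. Speed limits (rad/s): [2.57, 2.57, 3.14, 3.14, 3.14, 3.14, 3.14].

INTERFACE

Orientations are given as a unit quaternion [w, x, y, z].
In Python, from plant import r, snapshot, ticket gives the robot as it stands.
- The arm moves only by the shell command python3 -m inch 'ROWS'. ROWS is JSON, a list of rows, each an object with "slide": the shift along the tool's x, y, z in m, a list of three; "angular": the turn, a rotation vector about the tool's x, y, z in rad, a list of three; "jaw": the gripper's target within -1 to 1 (shut at 1, half-way at 0, fully open at -1). A call has 1 to 20 rows; each row shifts and turns the commanded pose from where the row before left it, along the tool's axes as they then stand; what a row does not reach is not made up. A row lasts 1/10 s, in which the tool goes at most 50 mm and 8.59 degrees, less where a joint would pass 70% of its speed; a pose out of reach is approached as far as the arm can. A call is refused whole if a number of a shift passes 0.05 or a number of a turn 0.15, either way. A call with a gripper value outside its range is refused whole. The fingers move at their own pace and stop on an object; the grip force is fixed at half the most. Time passes only in rows, so rows that do not move let the fingers close. It gives the time, the measured TCP pose, the force and the opening at its end, in the units of the state.
- r.get_state(): the state, without advancing time (a new reading comes with each control period).
- snapshot(name): name is "scene" or "top"; returns a dict with "image" (384x512x3 uint8, red, green, blue), "fx", "fy", "cx", "cy" (pixels), "R" (3x3) and "t" (3): a world point X has camera coordinates R X + t. Camera axes: x right, y down, z forward; pixel columns grow to the right and rows downward; lengths in mm; the calibration is good to about 2 mm. A picture is of the moment at which its call begins. There is no depth.
- ticket.finish_job(): hands the job in, once; it reports no verdict.
The state is a dict: "time": time; "joints": joint angles; "joint_velocities": joint speeds; "joint_torque": joint torques, N m; "ee_pos": TCP position; "tool_rot": TCP orientation; "wrist_force": force on the tool from outside, world axes, zero at the start; "ft_torque": the same for the moment, N m; "finger_gap": opening from 0.0 (shut) to 1.0 (fully open).
Only numpy, scipy, OpenCV 4.12 (cv2) and the standard library are available. Lean on these libraries where they do the work, as an engineer would, in place of code of your own. Each camera call takes 0.05 s, during which the arm holds its last target.

TASK

The glass of the wooden specimen case is held down by a split spring ring that sits in a groove of the metal bezel. Take the hook pick from its stand, work its foot under one end of the ring without pressing hard on the glass, prise the ring gently up out of its groove and lift it right out, leaving it lying loose on the table or on top of the case. Then hang the pick back in its stand, and leave the other things where they are.

Things in the scene. Friction and masses are not known exactly. Their poses are not given: they have to be found in the camera images.
- case: Fixed beech block 116 x 116 x 35 mm with a round bore (82 mm) in its top; origin: centre of its underside, z up. Inside the bore wall runs an aluminium bezel, cut away for 48 degrees on either side of the case's -x direction; there the bore is open out to radius 40 mm, from glass to top. Keep the push of the pick on block and bezel under 15 N.
- bezel (a point): Middle of the bezel's top, 34 mm above the table. The bezel has a ledge (inner radius 33 mm, top 26.5 mm above the table), above it a groove that holds the ring, and over the groove a rounded lip (inner radius 34.3 mm, top 34 mm above the table).
- glass: Round flat glass, 80 mm diameter and 4 mm thick, on the bottom of the bore; origin: centre of its underside, top face 4 mm above that and 20 mm above the table. Its seat is stiffly springy (about 4 N per mm, 3 mm at most). Keep the push on it under 8 N.
- ring: Split spring ring of round steel wire 4 mm thick, outer diameter 72 mm, inner 64 mm, 50 g. It starts flat in the bezel's groove, underside 6.5 mm above the glass. Origin: centre of the circle, half-way up the wire; the 54 degree gap lies about its own -x direction. Ends free in the bezel's cut-away; a 4 mm lug at its back (+x) sits in a notch. Flat on the table its origin is 2 mm high.
- ring_end_left (a point): Point in the middle of the wire, 3 mm before the ring's end on its +y side; x axis points radially out. A foot can be slid out under the end from the middle of the bore. Drawn up, the end must give about 2 mm inward (leave that room before the pick's shaft) and clears the lip after 8 to 15 mm, at a pull of roughly 5 to 10 N; the rest follows as it is lifted on. Keep forces on the ring under 20 N.
- ring_end_right (a point): The same at the ring's end on its -y side; either end may be used. x axis points radially out of the ring.
- pick_handle (a point): Centre of the hook pick's upright square wooden handle (14 x 14 mm, 62 mm tall; pick 40 to 65 g). z up along it, x towards where the foot points. Below: a collar (26 mm diameter, 4 mm thick), underside 35 mm below this point; then a round shaft 4 mm thick, clamped fast at a reach that differs from time to time: the pick's underside lies 93 to 102 mm below this point.
- pick: The whole hook pick, upright; origin on the shaft's axis 93 mm below pick_handle. At the shaft's lower end the foot, a round bar 2.8 mm thick, points along +x and reaches 9.4 mm from the shaft's axis. It rises outwards: its top is 2.8 mm above the pick's underside at the shaft and 5.5 mm at the tip, so a wire on it slides to the shaft.
- stand_slot (a point): Fixed wooden stand 70 x 56 x 69 mm; this point is on its top face (z up), where the pick's shaft stands. A slot goes right through, 21 mm along the stand's x (6.5 mm behind this point to 14.5 mm ahead), 11 mm across. The pick hangs upright, collar on the top face, foot towards the stand's +x, its handle centre 35 mm above this point.
- crayon_box: Bystander: flat box of crayons, 62 x 95 x 22 mm; origin at the centre of its underside.
- eraser: Bystander: eraser 22 x 45 x 13 mm; origin at the centre of its underside.
Things that resemble listed ones, but are neither listed nor needed, are in the scene too. Of the things like the pick, leave any that is black; of the rest the larger one is meant. Leave any blue look-alike of the part that bears stand_slot alone.

How it is judged (in metres and radians):
On the way, in this order (a step that is already met when the one before it is completed fails the run):
1. the pick is lifted out of its stand (z of pick_handle in the frame of stand_slot above 0.06 m), for 0.1 s.
2. one end of the ring is raised over the bezel's lip by the pick's foot (contact force between pick and ring above 0.2 N and z of any of ring_end_left, ring_end_right in the frame of case above 0.038 m), for 0.05 s.
At the end, for the whole second after the job is handed in: The ring is out of its groove, at rest on the table or on top of the case: its middle and both ends each under 10 mm or 34 to 50 mm high. The pick hangs in its stand (within 8 mm of its place, collar within 4 mm of the top face, within 7 degrees of upright), at rest ((height (world z) of ring below 0.01 m or height (world z) of ring above 0.034 m) and (height (world z) of ring_end_left below 0.01 m or height (world z) of ring_end_left above 0.034 m) and (height (world z) of ring_end_right below 0.01 m or height (world z) of ring_end_right above 0.034 m) and height (world z) of ring between -0.01 and 0.05 m and height (world z) of each of ring_end_left, ring_end_right below 0.05 m and linear speed of each of ring, pick below 0.02 m/s and horizontal distance between pick_handle and stand_slot below 0.008 m and z of pick_handle in the frame of stand_slot between 0.031 and 0.039 m and angle between pick_handle's own z axis and vertical below 0.12 rad); the robot touches nothing.
It fails at once if the pick pushes on the glass with more than 8 N (contact force between pick and glass above 8 N).
It fails at once if the pick pushes or pulls on the case or its bezel with more than 15 N (contact force between pick and case above 15 N).
It fails at once if the pick pulls on the ring with more than 20 N (contact force between pick and ring above 20 N).
It fails at once if the fingers or the arm touch the specimen case (contact force between the arm and case above 2 N).
It fails at once if a bystander is moved more than 30 mm (distance of any of crayon_box, eraser from where it was at the start of the episode above 0.03 m).
It also fails if it takes over 69 s, if anything falls off the work surface, if the arm or the gripper's body presses on something with over 40 N, if the wrist force passes 120 N, or if a joint passes its speed limit or range.

## Working session

There is one attempt and no reset: what is moved stays moved. The work goes in short steps, Python scripts to look and compute and a shell command to move; the robot and the scene stay as the last step left them, time stands still between calls to the robot, and variables do not carry over. Pictures are saved under pics/ and viewed, and the job is handed in when it is done.

```bash
ls; mkdir -p pics
python3 - <<'E'
from plant import r,snapshot
import cv2,numpy as np
print(r.get_state(), r.nose_length)
for n in("scene","top"):
    s=snapshot(n); cv2.imwrite(f"pics/{n}0.png",cv2.cvtColor(s["image"],cv2.COLOR_RGB2BGR))
    print(n,s["fx"],s["fy"],s["cx"],s["cy"],s["R"],s["t"])
    im=cv2.resize(s["image"],(800,600),interpolation=cv2.INTER_CUBIC)
    cv2.imwrite(f"pics/{n}0b.png",cv2.cvtColor(im,cv2.COLOR_RGB2BGR))
E
```

```text
pics
{'time': 0.0, 'joints': array([ 1.06618284,  0.62935867,  0.03845589,  1.51835454, -0.02702077,
        0.99627525, -0.01998801]), 'joint_velocities': array([ 6.79671971e-05,  8.89859226e-04,  1.18006012e-03, -9.09107725e-04,
        6.17193668e-04, -4.12511342e-04,  7.28454076e-04]), 'joint_torque': array([-7.70268307e-04, -5.63392103e+01,  1.22562166e+00, -1.93446583e+01,
        1.09174498e-02,  1.06605070e-02,  1.07577119e-05]), 'ee_pos': array([ 275.94561644, -587.88915242,  252.38546437]), 'tool_rot': array([-9.14494939e-04,  9.76027433e-01,  2.17645510e-01, -2.12015264e-04]), 'wrist_force': array([-0.7517708 , -0.66623994,  0.06837389]), 'ft_torque': array([-0.04093666, -0.00058412, -0.03837949]), 'finger_gap': 1.0008419457318376} 22.0
scene 373.2066010490611 373.2066010490611 257.93881064089726 192.99643445229532 [[ 0.58724218 -0.80937946  0.00717731]
 [-0.39940729 -0.29747819 -0.86716812]
 [ 0.70400316  0.50637103 -0.4979638 ]] [-367.91192079  254.49360293  560.72839739]
top 382.58396507670767 382.58396507670767 251.34634990702062 197.05829195471836 [[-0.01696423 -0.99975735  0.01405158]
 [-0.98038068  0.01387188 -0.19662477]
 [ 0.19638213 -0.01711149 -0.98037812]] [-80.17774132 524.03605094 924.33539317]
```

View pics/scene0b.png

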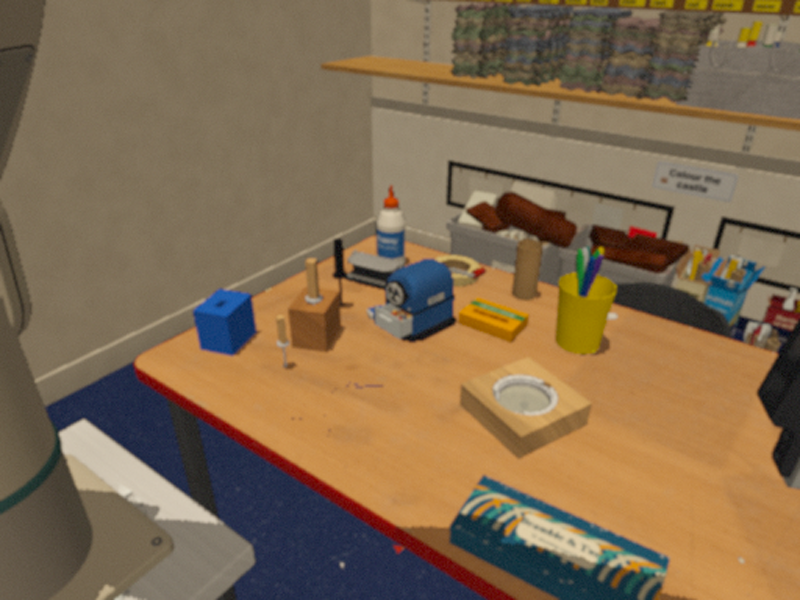

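View pics/top0b.png

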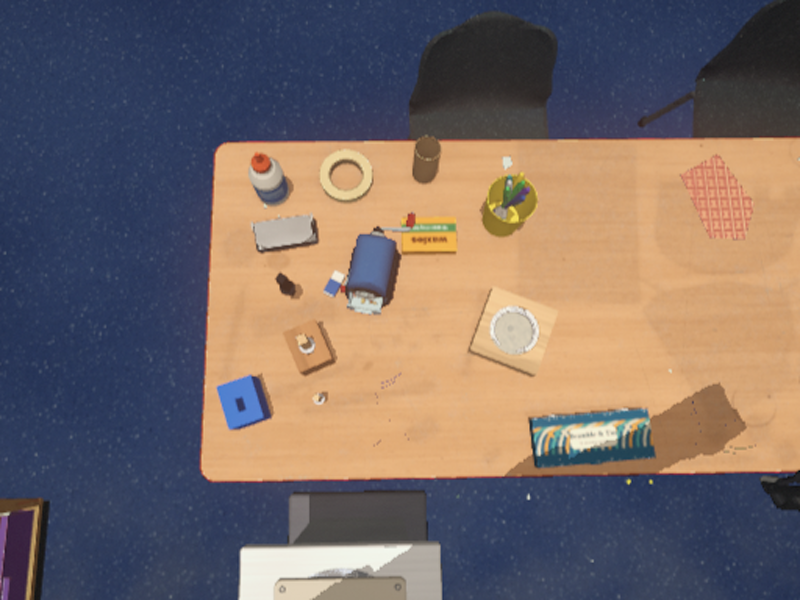

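The scene view shows three pick-like things: the wooden-handled one in the brown stand (312,280), a smaller wooden one (282,335), and a black one (340,260). The blue block (225,320) is the stand look-alike. The larger non-black pick in the brown stand fits the description, so I'll confirm it in crops.

```bash
cat > h.py <<'E'
import numpy as np,cv2
from plant import r,snapshot
def ray(s,u,v):
    d=s["R"].T@np.array([(u-s["cx"])/s["fx"],(v-s["cy"])/s["fy"],1.0]); c=-s["R"].T@s["t"]
    return c,d
def onz(s,u,v,z):
    c,d=ray(s,u,v); return c+d*(z-c[2])/d[2]
def proj(s,X):
    p=s["R"]@np.asarray(X,float)+s["t"]; return np.array([s["fx"]*p[0]/p[2]+s["cx"],s["fy"]*p[1]/p[2]+s["cy"]])
def tri(s1,p1,s2,p2):
    c1,d1=ray(s1,*p1);c2,d2=ray(s2,*p2)
    A=np.stack([d1,-d2],1);k=np.linalg.lstsq(A,c2-c1,rcond=None)[0]
    a=c1+d1*k[0];b=c2+d2*k[1];return (a+b)/2,np.linalg.norm(a-b)
def crop(s,x0,y0,w,h,k,fn):
    im=cv2.cvtColor(s["image"],cv2.COLOR_RGB2BGR)[y0:y0+h,x0:x0+w]
    im=cv2.resize(im,None,fx=k,fy=k,interpolation=cv2.INTER_CUBIC)
    for i in range(0,w,10): cv2.line(im,(i*k,0),(i*k,6 if i%50 else 14),(0,0,255),1)
    for i in range(0,h,10): cv2.line(im,(0,i*k),(6,i*k),(0,0,255),1)
    cv2.imwrite(fn,im)
E
python3 - <<'E'
from h import *
a=snapshot("scene");b=snapshot("top")
import pickle;pickle.dump((a,b),open("s0.pkl","wb"))
crop(a,165,140,75,100,6,"pics/c1.png")
crop(b,170,190,60,80,7,"pics/c2.png")
crop(a,290,225,92,70,8,"pics/c3.png")
crop(b,295,180,66,64,9,"pics/c4.png")
E
```

```text
(no output)
```

View pics/c1.png

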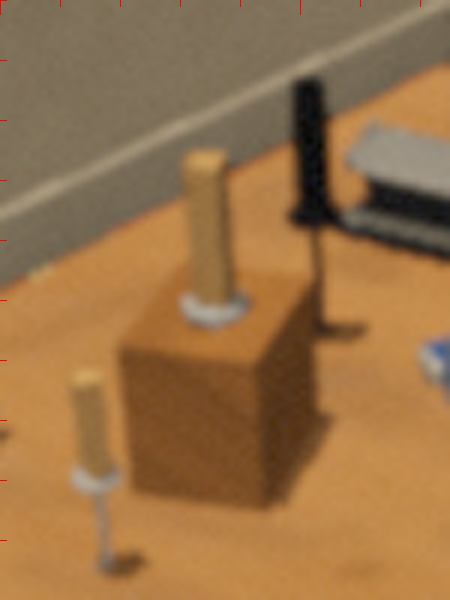

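View pics/c2.png

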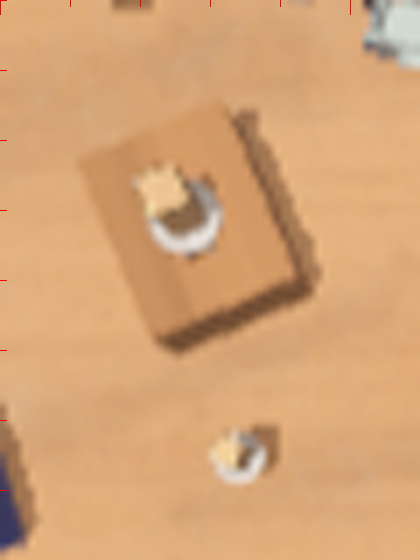

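View pics/c3.png

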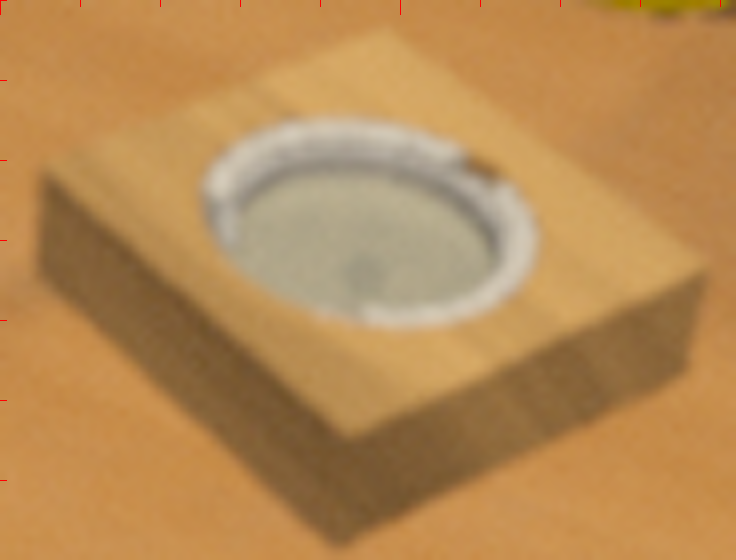

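View pics/c4.png

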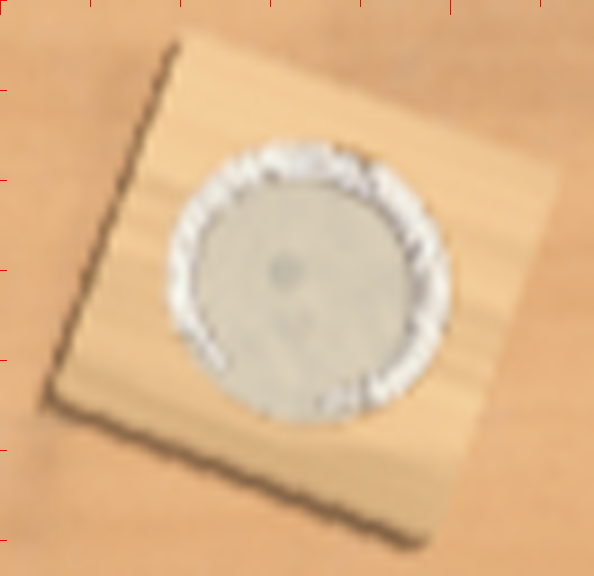

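Run:
```python
from h import *
import pickle
a,b=pickle.load(open("s0.pkl","rb"))
# stand top corners from top crop c2 (k=7, off 170,190), z=69
P=lambda x,y,k,ox,oy:(ox+(x)/k-0.5+0.5/k,oy+(y)/k-0.5+0.5/k)
for x,y in [(80,160),(220,100),(303,283),(160,335)]: print("stand top",onz(b,*P(x,y,7,170,190),69).round(1))
for x,y in [(120,347),(258,362),(318,280)]: print("stand sc",onz(a,*P(x,y,6,165,140),69).round(1))
print("collar top",onz(b,*P(185,213,7,170,190),73).round(1),"sc",onz(a,*P(215,303,6,165,140),72).round(1))
print("handle top",onz(b,*P(162,188,7,170,190),135).round(1),"sc",onz(a,*P(206,158,6,165,140),135).round(1))
print("dark",onz(b,*P(190,255,7,170,190),69).round(1))
for x,y in [(180,38),(560,165),(430,540),(50,398)]: print("case top",onz(b,*P(x,y,9,295,180),35).round(1))
for x,y in [(45,175),(345,438),(708,268),(388,25)]: print("case sc",onz(a,*P(x,y,8,290,225),35).round(1))
print("circ",onz(b,*P(308,283,9,295,180),34).round(1))
crop(b,135,190,90,95,8,"pics/c5.png")
crop(a,185,160,40,60,12,"pics/c6.png")
```

```text
stand top [483.   87.3  69. ]
stand top [503.9  37.9  69. ]
stand top [438.    8.2  69. ]
stand top [420.5  58.2  69. ]
stand sc [419.6  57.1  69. ]
stand sc [442.7   7.6  69. ]
stand sc [504.3  31.8  69. ]
collar top [462.9  49.4  73. ] sc [462.2  48.   72. ]
handle top [462.6  49.1 135. ] sc [462.3  46.7 135. ]
dark [448.5  48.   69. ]
case top [ 559.5 -255.2   35. ]
case top [ 520.1 -363.7   35. ]
case top [ 412.4 -319.    35. ]
case top [ 454.5 -212.7   35. ]
case sc [ 453.7 -217.9   35. ]
case sc [ 412.1 -321.3   35. ]
case sc [ 518.1 -365.8   35. ]
case sc [ 565.5 -258.9   35. ]
circ [ 486.8 -288.7   34. ]
```

View pics/c5.png

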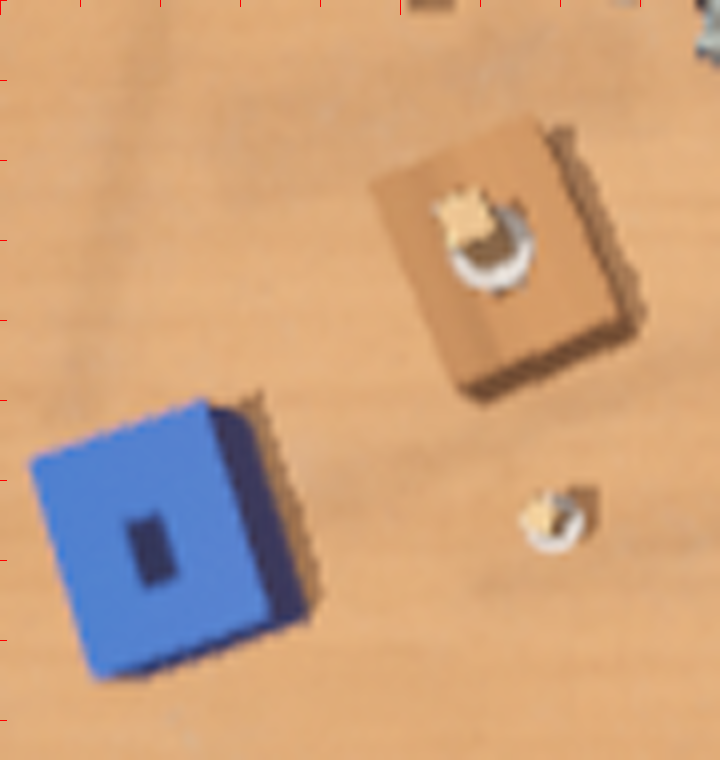

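View pics/c6.png

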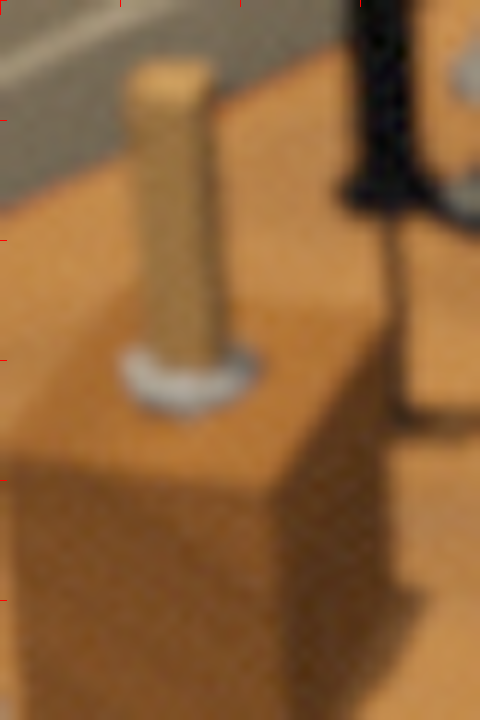

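The crops confirm the right pick and stand. In the enlarged top crop the brown stand (500,260) carries the larger wooden-handled pick, with its collar at (490,245). A dark sliver of slot shows at (498,290), so the stand's +x points to the robot, about -156°. The small pick (552,520) and the blue stand (150,540) are left alone. In the case crop, the bezel cut-away faces the robot, with the right ring end near (320,405) and the notch near (365,165).

I'll move above the handle, first by translation and then by the turn.

```bash
python3 -m inch '[{"slide":[0.0314,-0.0355,0],"angular":[0,0,0],"jaw":0},{"slide":[0.0314,-0.0355,0],"angular":[0,0,0],"jaw":0},{"slide":[0.0314,-0.0355,0],"angular":[0,0,0],"jaw":0},{"slide":[0.0314,-0.0355,0],"angular":[0,0,0],"jaw":0},{"slide":[0.0314,-0.0355,0],"angular":[0,0,0],"jaw":0},{"slide":[0.0314,-0.0355,0],"angular":[0,0,0],"jaw":0},{"slide":[0.0314,-0.0355,0],"angular":[0,0,0],"jaw":0},{"slide":[0.0314,-0.0355,0],"angular":[0,0,0],"jaw":0},{"slide":[0.0314,-0.0355,0],"angular":[0,0,0],"jaw":0},{"slide":[0.0314,-0.0355,0],"angular":[0,0,0],"jaw":0},{"slide":[0.0314,-0.0355,0],"angular":[0,0,0],"jaw":0},{"slide":[0.0314,-0.0355,0],"angular":[0,0,0],"jaw":0},{"slide":[0.0314,-0.0355,0],"angular":[0,0,0],"jaw":0},{"slide":[0.0314,-0.0355,0],"angular":[0,0,0],"jaw":0}]'
python3 -m inch '[{"slide":[0,0,0],"angular":[0,0,-0.1411],"jaw":0},{"slide":[0,0,0],"angular":[0,0,-0.1411],"jaw":0},{"slide":[0,0,0],"angular":[0,0,-0.1411],"jaw":0},{"slide":[0,0,0],"angular":[0,0,-0.1411],"jaw":0},{"slide":[0,0,0],"angular":[0,0,-0.1411],"jaw":0},{"slide":[0,0,0],"angular":[0,0,-0.1411],"jaw":0},{"slide":[0,0,0],"angular":[0,0,-0.1411],"jaw":0},{"slide":[0,0,0],"angular":[0,0,-0.1411],"jaw":0},{"slide":[0,0,0],"angular":[0,0,-0.1411],"jaw":0},{"slide":[0,0,0],"angular":[0,0,-0.1411],"jaw":0},{"slide":[0,0,0],"angular":[0,0,-0.1411],"jaw":0},{"slide":[0,0,0],"angular":[0,0,0],"jaw":0}]'
python3 - <<'E'
from h import *
s=r.get_state();print(s["joints"].round(3),s["ee_pos"],s["tool_rot"],np.degrees(2*np.arctan2(s["tool_rot"][2],s["tool_rot"][1])))
E
```

```text
time: 1.6
ee_pos: [463.3, 50.1, 253.5]
tool_rot: [0.0, 0.976, 0.218, 0.0]
wrist_force: [0.1, 0.3, 0.3]
finger_gap: 0.502
time: 2.8
ee_pos: [462.9, 48.1, 253.2]
tool_rot: [-0.0, 0.544, 0.839, 0.0]
wrist_force: [0.1, 0.3, 0.1]
finger_gap: 0.498
[ 0.182  0.398 -0.471  2.003  0.248  0.795 -0.012] [462.93540575  48.10932363 253.2270689 ] [-1.81428684e-04  5.44069745e-01  8.39039972e-01  6.64437932e-05] 114.0777662526785
```

```bash
python3 -m inch '[{"slide":[0,0,0.025],"angular":[0,0,0],"jaw":0},{"slide":[0,0,0.025],"angular":[0,0,0],"jaw":0},{"slide":[0,0,0.025],"angular":[0,0,0],"jaw":0},{"slide":[0,0,0.025],"angular":[0,0,0],"jaw":0},{"slide":[0,0,0.025],"angular":[0,0,0],"jaw":0},{"slide":[0,0,0.021],"angular":[0,0,0],"jaw":0},{"slide":[0,0,0],"angular":[0,0,0],"jaw":0},{"slide":[0,0,0],"angular":[0,0,0],"jaw":0}]'
python3 - <<'E'
from h import *
a=snapshot("scene");b=snapshot("top")
crop(a,150,110,100,100,6,"pics/d1.png");crop(b,155,180,80,80,7,"pics/d2.png")
E
```

```text
time: 3.6
ee_pos: [463.0, 48.3, 107.5]
tool_rot: [-0.0, 0.545, 0.839, -0.0]
wrist_force: [0.4, 0.4, 0.6]
finger_gap: 0.499
```

View pics/d1.png

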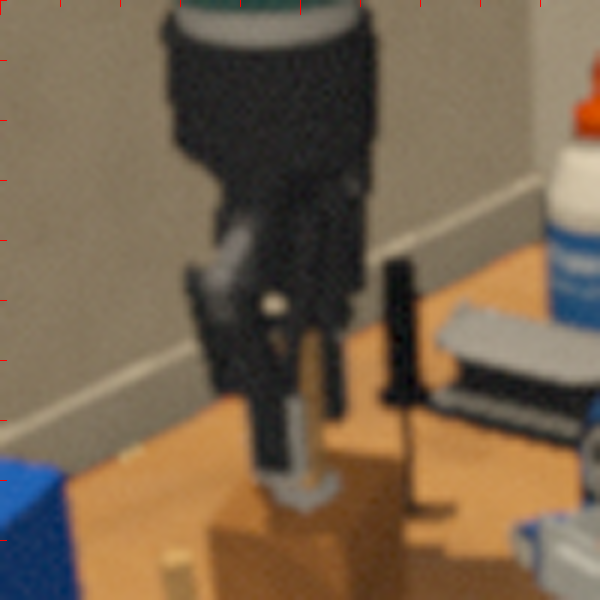

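The handle stands between the jaws at (312,400) in the crop. I'll close and lift.

```bash
python3 -m inch '[{"slide":[0,0,0],"angular":[0,0,0],"jaw":1},{"slide":[0,0,0],"angular":[0,0,0],"jaw":1},{"slide":[0,0,0],"angular":[0,0,0],"jaw":1},{"slide":[0,0,0],"angular":[0,0,0],"jaw":1},{"slide":[0,0,0],"angular":[0,0,0],"jaw":1},{"slide":[0,0,0],"angular":[0,0,0],"jaw":1},{"slide":[0,0,0],"angular":[0,0,0],"jaw":1},{"slide":[0,0,0],"angular":[0,0,0],"jaw":1}]'
python3 - <<'E'
from h import *
s=r.get_state();print(s["joints"].round(3),s["ee_pos"].round(2),s["tool_rot"].round(4),s["wrist_force"],s["finger_gap"])
E
```

```text
time: 4.5
ee_pos: [463.4, 48.1, 108.0]
tool_rot: [0.001, 0.544, 0.839, 0.0]
wrist_force: [-0.2, -0.7, 6.5]
finger_gap: 0.151
[ 0.045  0.634 -0.303  2.141  0.444  0.425 -0.192] [463.45  48.13 107.97] [6.000e-04 5.443e-01 8.389e-01 2.000e-04] [-0.23533056 -0.72538942  6.48099004] 0.15075706608915132
```

```bash
python3 -m inch '[{"slide":[0,0,-0.01],"angular":[0,0,0],"jaw":1},{"slide":[0,0,-0.015],"angular":[0,0,0],"jaw":1},{"slide":[0,0,-0.015],"angular":[0,0,0],"jaw":1},{"slide":[0,0,-0.015],"angular":[0,0,0],"jaw":1},{"slide":[0,0,-0.02],"angular":[0,0,0],"jaw":1},{"slide":[0,0,-0.02],"angular":[0,0,0],"jaw":1},{"slide":[0,0,-0.015],"angular":[0,0,0],"jaw":1},{"slide":[0,0,0],"angular":[0,0,0],"jaw":1},{"slide":[0,0,0],"angular":[0,0,0],"jaw":1},{"slide":[0,0,0],"angular":[0,0,0],"jaw":1}]'
python3 - <<'E'
from h import *
a=snapshot("scene");b=snapshot("top")
s=r.get_state();print(s["ee_pos"].round(2),s["tool_rot"].round(4),s["wrist_force"],s["finger_gap"])
import pickle;pickle.dump((a,b),open("s1.pkl","wb"))
crop(a,160,80,90,100,6,"pics/e1.png");crop(b,155,180,80,80,7,"pics/e2.png")
E
```

```text
time: 5.5
ee_pos: [462.4, 48.0, 216.6]
tool_rot: [-0.001, 0.544, 0.839, -0.001]
wrist_force: [-1.6, -0.1, -0.0]
finger_gap: 0.152
[462.4   48.19 216.54] [-7.000e-04  5.441e-01  8.390e-01 -5.000e-04] [-0.55328815 -0.02935385 -1.22053098] 0.15499917242957845
```

View pics/e1.png

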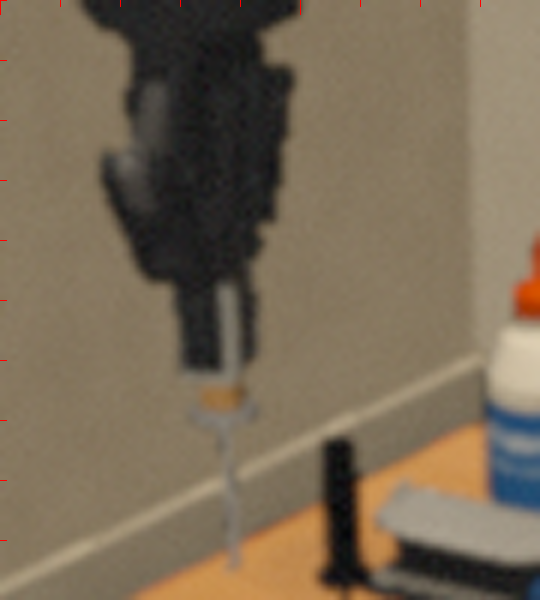

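View pics/e2.png

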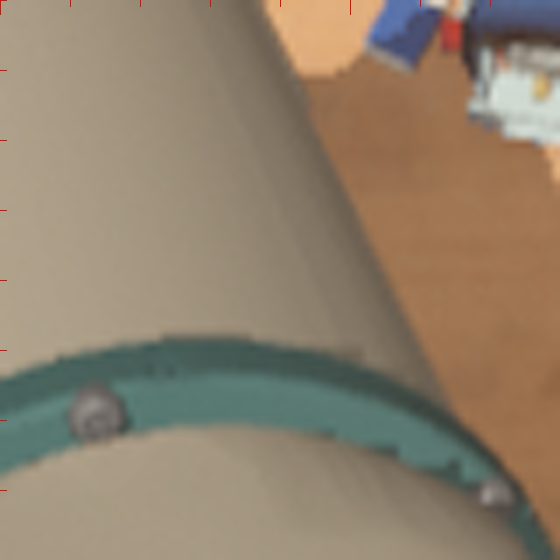

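Run:
```python
from h import *
import pickle
a,b=pickle.load(open("s1.pkl","rb"))
for z in (213,182,178,174,144,120,116,112,108): print(z,((proj(a,[462.4,48.2,z])-[160,80])*6).round(1))
crop(a,182,135,36,48,16,"pics/e3.png")
```

```text
213 [215.1 318.3]
182 [221.5 398.5]
178 [222.3 408.6]
174 [223.1 418.7]
144 [229.  492.7]
120 [233.6 550.1]
116 [234.4 559.5]
112 [235.1 568.9]
108 [235.9 578.2]
```

View pics/e3.png

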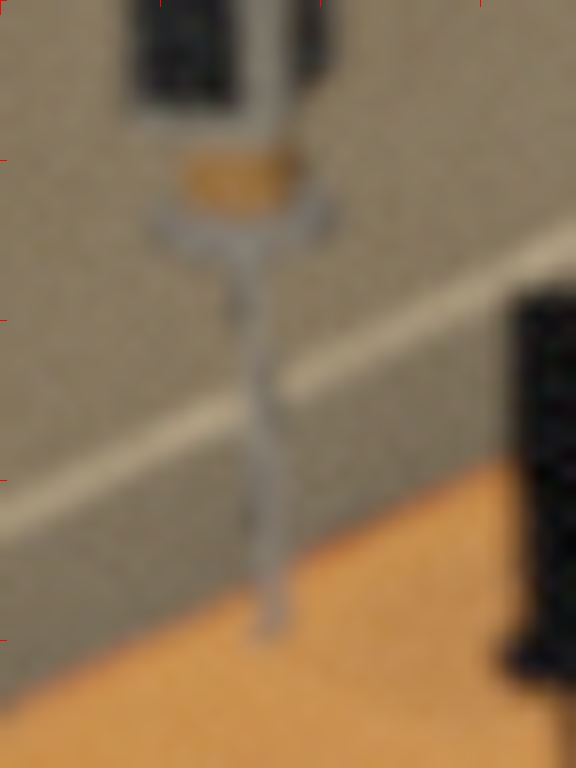

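Run:
```python
from h import *
import pickle
a,b=pickle.load(open("s0.pkl","rb"))
for n,s,(x0,y0,w,h) in(("sc",a,(290,225,92,70)),("top",b,(295,180,66,64))):
    im=s["image"][y0:y0+h,x0:x0+w]; im=cv2.resize(im,None,fx=4,fy=4,interpolation=cv2.INTER_CUBIC)
    hsv=cv2.cvtColor(im,cv2.COLOR_RGB2HSV)
    S=hsv[...,1]; 
    m=((S<75)&(hsv[...,2]>90)).astype(np.uint8)
    m=cv2.morphologyEx(m,cv2.MORPH_CLOSE,np.ones((9,9)))
    cs,_=cv2.findContours(m,cv2.RETR_EXTERNAL,cv2.CHAIN_APPROX_NONE)
    c=max(cs,key=cv2.contourArea)[:,0,:].astype(float)
    p=np.array([onz(s,x0+(x+.5)/4-.5,y0+(y+.5)/4-.5,34.5)[:2] for x,y in c])
    c0=np.array([487,-289.]);
    for _ in range(4):
        ang=np.degrees(np.arctan2(*(p-c0).T[::-1])); rel=(ang-158.5+180)%360-180
        q=p[(abs(rel)>55)&(abs(abs(rel)-180)>12)]
        A=np.c_[2*q,np.ones(len(q))];x=np.linalg.lstsq(A,(q**2).sum(1),rcond=None)[0]
        c0=x[:2];R=np.sqrt(x[2]+c0@c0);res=np.hypot(*(q-c0).T)-R
    print(n,c0.round(2),R.round(2),res.std().round(2),len(q))
    # wood block edges
```

```text
sc [ 487.12 -290.56] 40.16 0.37 248
top [ 487.41 -288.43] 41.41 0.29 227
```

```bash
python3 -m inch '[{"slide":[-0.0315,-0.0132,0],"angular":[0,0,0],"jaw":1},{"slide":[-0.0315,-0.0132,0],"angular":[0,0,0],"jaw":1},{"slide":[-0.0315,-0.0132,0],"angular":[0,0,0],"jaw":1},{"slide":[-0.0315,-0.0132,0],"angular":[0,0,0],"jaw":1},{"slide":[-0.0315,-0.0132,0],"angular":[0,0,0],"jaw":1},{"slide":[-0.0315,-0.0132,0],"angular":[0,0,0],"jaw":1},{"slide":[-0.0315,-0.0132,0],"angular":[0,0,0],"jaw":1},{"slide":[-0.0315,-0.0132,0],"angular":[0,0,0],"jaw":1},{"slide":[-0.0315,-0.0132,0],"angular":[0,0,0],"jaw":1},{"slide":[-0.0315,-0.0132,0],"angular":[0,0,0],"jaw":1},{"slide":[0,0,0.015],"angular":[0,0,0.0663],"jaw":1},{"slide":[0,0,0.02],"angular":[0,0,0.0663],"jaw":1},{"slide":[0,0,0.015],"angular":[0,0,0.0663],"jaw":1},{"slide":[0,0,0],"angular":[0,0,0],"jaw":1},{"slide":[0,0,0],"angular":[0,0,0],"jaw":1}]'
python3 - <<'E'
from h import *
a=snapshot("scene");b=snapshot("top")
s=r.get_state();print(s["ee_pos"].round(2),s["tool_rot"].round(4),s["wrist_force"],s["finger_gap"],np.degrees(2*np.arctan2(s["tool_rot"][2],s["tool_rot"][1])))
import pickle;pickle.dump((a,b),open("s2.pkl","wb"))
crop(a,290,185,90,100,6,"pics/f1.png");crop(b,280,165,90,80,7,"pics/f2.png")
E
```

```text
time: 7.1
ee_pos: [470.9, -292.8, 166.9]
tool_rot: [-0.001, 0.624, 0.781, -0.0]
wrist_force: [0.6, 0.4, -1.2]
finger_gap: 0.155
[ 471.5  -293.18  167.88] [5.000e-04 6.242e-01 7.813e-01 2.000e-04] [-0.65617907  0.18321536 -0.65084649] 0.1557502732584466 102.75653861548096
```

View pics/f1.png

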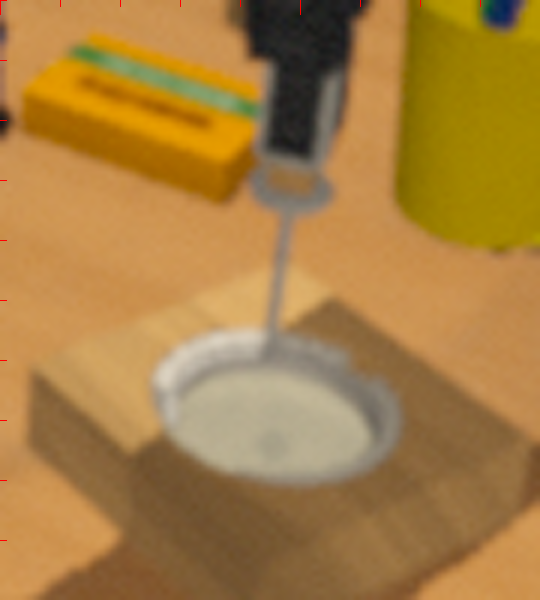

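View pics/f2.png

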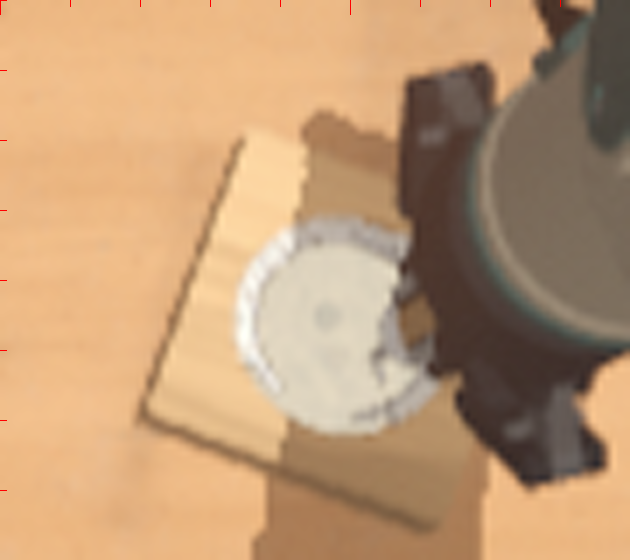

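Run:
```python
from h import *
import pickle
a,b=pickle.load(open("s2.pkl","rb"))
T=np.array([471.1,-293.0]);u=np.array([-0.9755,-0.2198])
for z in (132,128,64):
  for d in (0,9.4):
    X=[*(T+u*d),z]; print(z,d,"sc6",((proj(a,X)-[290,185]+.5)*6).round(0),"top7",((proj(b,X)-[280,165]+.5)*7).round(0))
crop(b,325,205,22,18,32,"pics/f3.png")
crop(a,322,215,30,40,14,"pics/f4.png")
```

```text
132 0 sc6 [295. 180.] top7 [423. 324.]
132 9.4 sc6 [288. 196.] top7 [431. 352.]
128 0 sc6 [294. 191.] top7 [420. 326.]
128 9.4 sc6 [287. 207.] top7 [428. 353.]
64 0 sc6 [271. 359.] top7 [377. 355.]
64 9.4 sc6 [264. 376.] top7 [384. 380.]
```

View pics/f3.png

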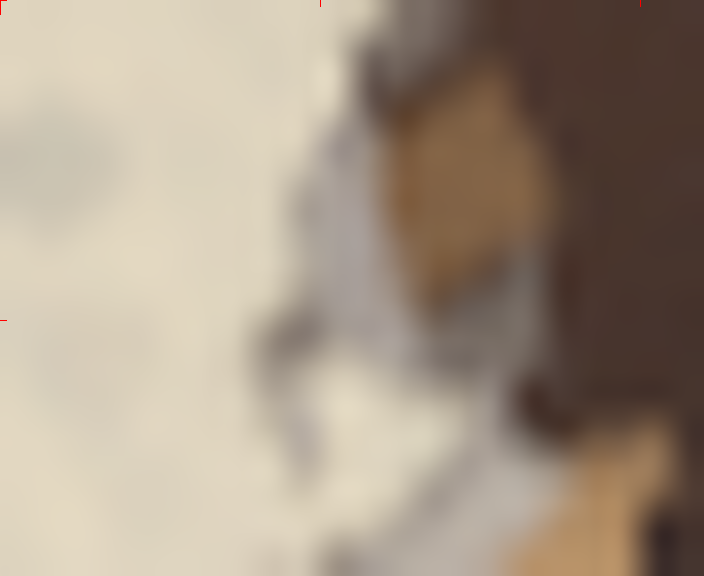

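View pics/f4.png

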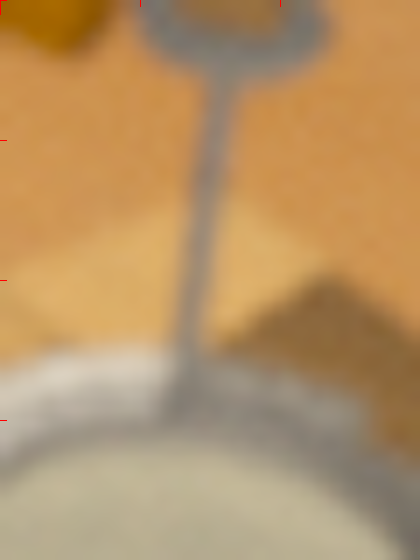

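The pick's shaft bottom shows at (280,340) in the top crop and its foot tip at (305,485), within about 1 px of the projections. It hangs straight, with the foot pointing at the right ring end. I'll lower it into the bore.

```bash
python3 -m inch '[{"slide":[0,0,0.01],"angular":[0,0,0],"jaw":1},{"slide":[0,0,0.01],"angular":[0,0,0],"jaw":1},{"slide":[0,0,0.01],"angular":[0,0,0],"jaw":1},{"slide":[0,0,0.006],"angular":[0,0,0],"jaw":1},{"slide":[0,0,0],"angular":[0,0,0],"jaw":1},{"slide":[0,0,0],"angular":[0,0,0],"jaw":1}]'
python3 - <<'E'
from h import *
a=snapshot("scene");b=snapshot("top")
import pickle;pickle.dump((a,b),open("s3.pkl","wb"))
crop(a,310,215,60,70,9,"pics/g1.png");crop(b,305,185,45,45,13,"pics/g2.png")
for i in range(1):
  s=r.get_state();print(s["ee_pos"].round(2),s["wrist_force"].round(2))
E
```

```text
time: 7.8
ee_pos: [471.0, -293.1, 131.1]
tool_rot: [-0.0, 0.625, 0.781, 0.0]
wrist_force: [0.4, -0.4, -0.3]
finger_gap: 0.155
[ 471.22 -293.31  131.59] [0.29 0.83 0.18]
```

View pics/g1.png

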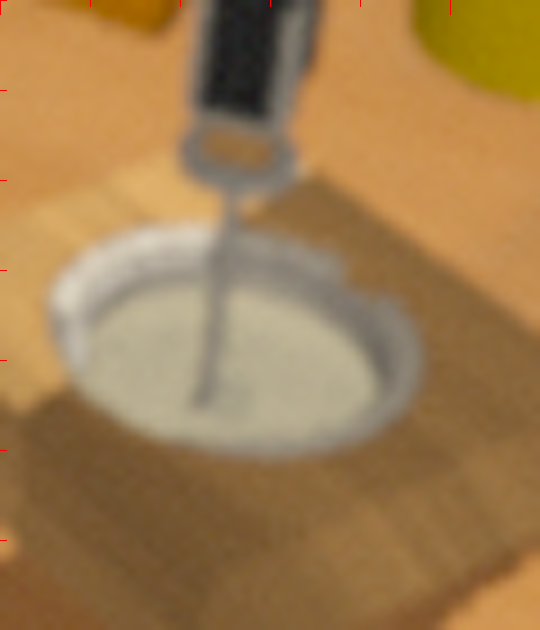

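View pics/g2.png

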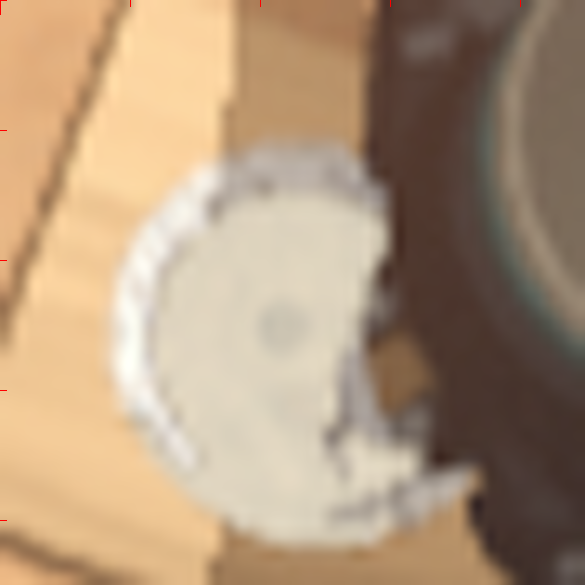

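Run:
```python
from h import *
import pickle
a,b=pickle.load(open("s3.pkl","rb"))
P=lambda x,y:onz(b,305+(x+.5)/13-.5,185+(y+.5)/13-.5,28.5)[:2]
c=np.array([487.4,-288.7])
for n,q in(("ringend",(330,517)),("leftend",(195,465)),("mid",(357,512))):
    w=P(*q);d=w-c;print(n,w.round(1),np.hypot(*d).round(1),(np.degrees(np.arctan2(d[1],d[0]))+21.8)%360)
for X in([471.2,-293.1,27],[471.2-9.4*.9755,-293.1-9.4*.22,30]): print(((proj(b,X)-[305,185]+.5)*13).round(0), ((proj(a,X)-[310,215]+.5)*9).round(0))
crop(b,322,212,20,16,36,"pics/g3.png")
```

```text
ringend [ 452.7 -290.9] 34.7 205.4607795778327
leftend [ 463.6 -264.5] 33.9 156.36574993597267
mid [ 453.7 -296.4] 34.6 214.60537892924745
[334. 427.] [208. 404.]
[351. 470.] [199. 420.]
```

View pics/g3.png

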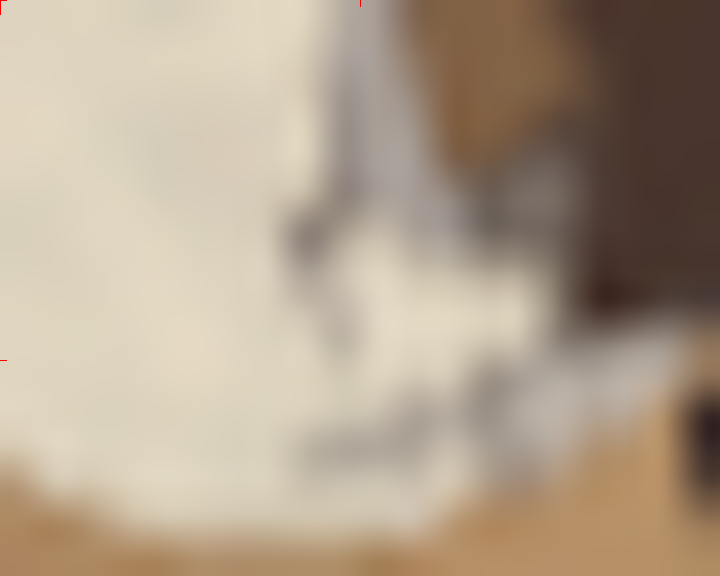

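```bash
g(){ python3 - <<'E'
from h import *
s=r.get_state();print("  ",s["ee_pos"].round(2),s["wrist_force"].round(2),s["ft_torque"].round(3))
E
}
python3 -m inch '[{"slide":[0,0,0.002],"angular":[0,0,0],"jaw":1},{"slide":[0,0,0.002],"angular":[0,0,0],"jaw":1},{"slide":[0,0,0],"angular":[0,0,0],"jaw":1}]'|grep -E 'pos|force'; g
python3 -m inch '[{"slide":[0,0,0.0005],"angular":[0,0,0],"jaw":1},{"slide":[0,0,0.0005],"angular":[0,0,0],"jaw":1},{"slide":[0,0,0],"angular":[0,0,0],"jaw":1}]'|grep -E 'pos|force'; g
```

```text
ee_pos: [470.8, -293.2, 127.2]
wrist_force: [-0.1, 0.1, 0.1]
   [ 470.8  -293.16  127.17] [-0.15  0.11  0.11] [-0.022 -0.029  0.04 ]
ee_pos: [470.9, -293.2, 126.3]
wrist_force: [-0.5, 0.9, -0.8]
   [ 470.92 -293.19  126.28] [-0.45  0.88 -0.81] [-0.037  0.031 -0.008]
```

```bash
python3 -m inch '[{"slide":[0,0,0.0005],"angular":[0,0,0],"jaw":1},{"slide":[0,0,0.0005],"angular":[0,0,0],"jaw":1},{"slide":[0,0,0],"angular":[0,0,0],"jaw":1}]'|grep -E 'pos|force'
python3 -m inch '[{"slide":[0,0,0],"angular":[0,0,0],"jaw":1}]'|grep -E 'pos|force'
```

```text
ee_pos: [470.9, -293.2, 125.3]
wrist_force: [0.0, 0.5, -0.2]
ee_pos: [470.9, -293.2, 125.3]
wrist_force: [0.2, 0.4, 0.1]
```

```bash
python3 -m inch '[{"slide":[0,0,0.0005],"angular":[0,0,0],"jaw":1},{"slide":[0,0,0],"angular":[0,0,0],"jaw":1}]'|grep -E 'pos|force'
python3 -m inch '[{"slide":[0,0,0],"angular":[0,0,0],"jaw":1}]'|grep -E 'pos|force'
```

```text
ee_pos: [470.9, -293.2, 124.8]
wrist_force: [0.6, 0.4, -0.2]
ee_pos: [470.9, -293.2, 124.8]
wrist_force: [0.3, -0.4, -1.2]
```

```bash
python3 -m inch '[{"slide":[0,0,0.0005],"angular":[0,0,0],"jaw":1},{"slide":[0,0,0],"angular":[0,0,0],"jaw":1}]'|grep -E 'pos|force'
python3 -m inch '[{"slide":[0,0,0],"angular":[0,0,0],"jaw":1}]'|grep -E 'pos|force'
```

```text
ee_pos: [470.9, -293.2, 124.3]
wrist_force: [0.6, 0.2, -0.6]
ee_pos: [470.9, -293.2, 124.3]
wrist_force: [-0.6, 0.1, -0.3]
```

```bash
python3 -m inch '[{"slide":[0,0,0.0005],"angular":[0,0,0],"jaw":1},{"slide":[0,0,0],"angular":[0,0,0],"jaw":1}]'|grep -E 'pos|force'
python3 -m inch '[{"slide":[0,0,0],"angular":[0,0,0],"jaw":1}]'|grep -E 'pos|force'
```

```text
ee_pos: [470.9, -293.2, 123.8]
wrist_force: [-0.4, -0.2, -0.2]
ee_pos: [471.0, -293.2, 123.8]
wrist_force: [-0.4, -0.3, 0.2]
```

```bash
python3 -m inch '[{"slide":[0,0,0.0005],"angular":[0,0,0],"jaw":1},{"slide":[0,0,0],"angular":[0,0,0],"jaw":1}]'|grep -E 'pos|force'
python3 -m inch '[{"slide":[0,0,0],"angular":[0,0,0],"jaw":1}]'|grep -E 'pos|force'
```

```text
ee_pos: [470.9, -293.2, 123.3]
wrist_force: [0.0, 0.3, -1.1]
ee_pos: [470.9, -293.2, 123.3]
wrist_force: [0.0, 0.2, -0.4]
```

```bash
python3 -m inch '[{"slide":[0,0,0.0005],"angular":[0,0,0],"jaw":1},{"slide":[0,0,0],"angular":[0,0,0],"jaw":1}]'|grep -E 'pos|force'
python3 -m inch '[{"slide":[0,0,0],"angular":[0,0,0],"jaw":1}]'|grep -E 'pos|force'
```

```text
ee_pos: [470.9, -293.1, 122.8]
wrist_force: [-0.4, 1.1, -0.3]
ee_pos: [470.9, -293.2, 122.8]
wrist_force: [-0.2, -0.1, 0.4]
```

```bash
python3 -m inch '[{"slide":[0,0,0.0005],"angular":[0,0,0],"jaw":1},{"slide":[0,0,0],"angular":[0,0,0],"jaw":1}]'|grep -E 'pos|force'
python3 -m inch '[{"slide":[0,0,0],"angular":[0,0,0],"jaw":1}]'|grep -E 'pos|force'
```

```text
ee_pos: [471.0, -293.2, 122.3]
wrist_force: [0.2, -0.2, -0.2]
ee_pos: [471.0, -293.2, 122.4]
wrist_force: [-0.5, 0.0, 0.5]
```

```bash
python3 -m inch '[{"slide":[0,0,0.0005],"angular":[0,0,0],"jaw":1},{"slide":[0,0,0],"angular":[0,0,0],"jaw":1}]'|grep -E 'pos|force'
python3 -m inch '[{"slide":[0,0,0],"angular":[0,0,0],"jaw":1}]'|grep -E 'pos|force'
```

```text
ee_pos: [471.0, -293.2, 121.9]
wrist_force: [0.6, 0.3, 0.7]
ee_pos: [471.0, -293.2, 121.9]
wrist_force: [-0.4, -0.1, 0.8]
```

```bash
python3 -m inch '[{"slide":[0,0,0.0005],"angular":[0,0,0],"jaw":1},{"slide":[0,0,0],"angular":[0,0,0],"jaw":1}]'|grep -E 'pos|force'
python3 -m inch '[{"slide":[0,0,0],"angular":[0,0,0],"jaw":1}]'|grep -E 'pos|force'
```

```text
ee_pos: [471.1, -293.2, 121.5]
wrist_force: [0.3, 0.4, 2.3]
ee_pos: [471.0, -293.3, 121.5]
wrist_force: [-0.6, -0.0, 2.4]
```

Glass contact is felt at TCP z ≈ 122.1, with 2.4 N after a 0.6 mm press. I'll raise 0.9 mm and slide the foot outward under the ring end.

```bash
python3 -m inch '[{"slide":[0,0,-0.0009],"angular":[0,0,0],"jaw":1},{"slide":[0,0,0],"angular":[0,0,0],"jaw":1},{"slide":[0,-0.001,0],"angular":[0,0,0],"jaw":1},{"slide":[0,-0.001,0],"angular":[0,0,0],"jaw":1},{"slide":[0,-0.001,0],"angular":[0,0,0],"jaw":1},{"slide":[0,-0.001,0],"angular":[0,0,0],"jaw":1},{"slide":[0,-0.001,0],"angular":[0,0,0],"jaw":1},{"slide":[0,0,0],"angular":[0,0,0],"jaw":1}]'|grep -E 'pos|force'
python3 -m inch '[{"slide":[0,0,0],"angular":[0,0,0],"jaw":1}]'|grep -E 'pos|force'
```

```text
ee_pos: [465.7, -294.3, 122.1]
wrist_force: [0.6, -0.3, 1.0]
ee_pos: [465.7, -294.3, 122.2]
wrist_force: [-0.4, -0.8, 0.2]
```

```bash
python3 -m inch '[{"slide":[0,0,-0.0002],"angular":[0,0,0],"jaw":1},{"slide":[0,-0.001,0],"angular":[0,0,0],"jaw":1},{"slide":[0,-0.001,0],"angular":[0,0,0],"jaw":1},{"slide":[0,0,0],"angular":[0,0,0],"jaw":1}]'|grep -E 'pos|force'
python3 -m inch '[{"slide":[0,-0.001,0],"angular":[0,0,0],"jaw":1},{"slide":[0,-0.001,0],"angular":[0,0,0],"jaw":1},{"slide":[0,0,0],"angular":[0,0,0],"jaw":1}]'|grep -E 'pos|force'
python3 -m inch '[{"slide":[0,-0.001,0],"angular":[0,0,0],"jaw":1},{"slide":[0,0,0],"angular":[0,0,0],"jaw":1}]'|grep -E 'pos|force'
python3 - <<'E'
from h import *
a=snapshot("scene");b=snapshot("top")
s=r.get_state();print(s["ee_pos"].round(2),s["wrist_force"].round(2),s["ft_torque"].round(3))
crop(a,310,215,60,70,9,"pics/i1.png");crop(b,315,205,30,25,24,"pics/i2.png")
E
```

```text
ee_pos: [463.8, -294.7, 122.3]
wrist_force: [-0.3, -0.0, -0.8]
ee_pos: [461.9, -295.2, 122.4]
wrist_force: [-0.5, -0.8, -0.1]
ee_pos: [461.0, -295.4, 122.4]
wrist_force: [0.0, -0.2, -0.2]
[ 461.   -295.43  122.39] [-0.42 -0.71  0.12] [-0.074  0.049  0.058]
```

View pics/i1.png

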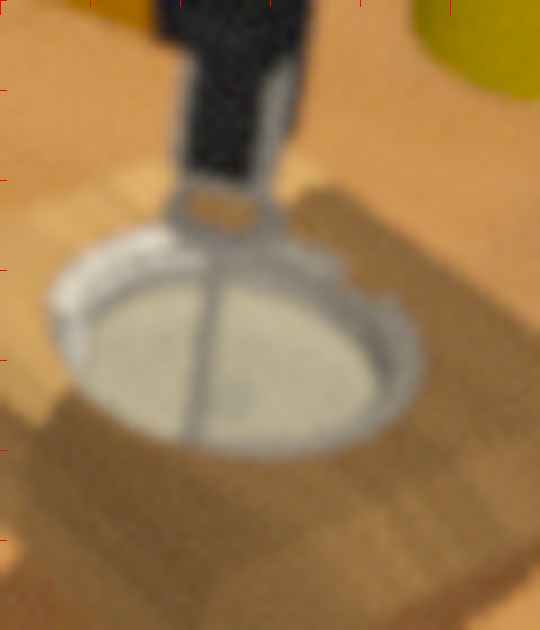

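View pics/i2.png

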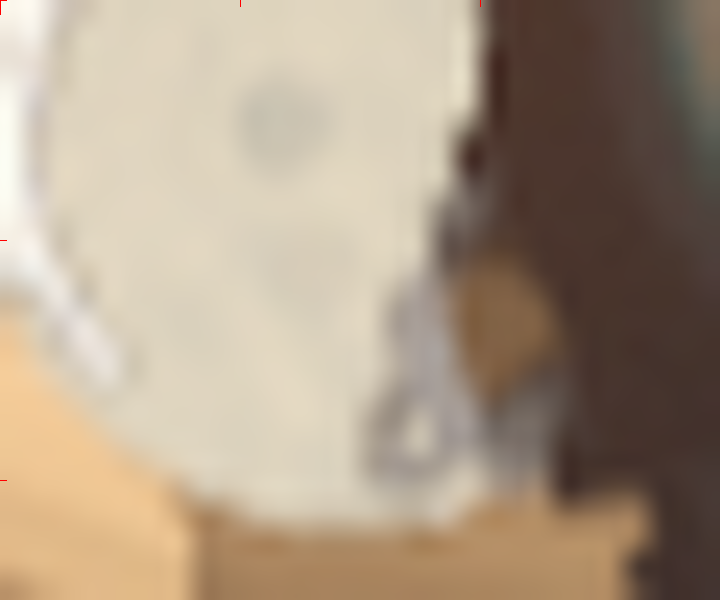

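The foot is under the ring end, and the top crop shows the ring end at (375,460) joining the foot, with no contact force. I'll prise it up gently.

```bash
python3 -m inch '[{"slide":[0,0,-0.001],"angular":[0,0,0],"jaw":1},{"slide":[0,0,-0.001],"angular":[0,0,0],"jaw":1},{"slide":[0,0,-0.0005],"angular":[0,0,0],"jaw":1},{"slide":[0,0,0],"angular":[0,0,0],"jaw":1}]'|grep -E 'pos|force'
python3 -m inch '[{"slide":[0,0,-0.001],"angular":[0,0,0],"jaw":1},{"slide":[0,0,-0.001],"angular":[0,0,0],"jaw":1},{"slide":[0,0,0],"angular":[0,0,0],"jaw":1}]'|grep -E 'pos|force'
```

```text
ee_pos: [461.1, -295.3, 124.9]
wrist_force: [-0.0, 0.0, -1.1]
ee_pos: [460.9, -295.0, 126.6]
wrist_force: [-0.1, -0.2, -4.7]
```

```bash
python3 -m inch '[{"slide":[0,0,-0.001],"angular":[0,0,0],"jaw":1},{"slide":[0,0,-0.001],"angular":[0,0,0],"jaw":1},{"slide":[0,0,0],"angular":[0,0,0],"jaw":1}]'|grep -E 'pos|force'
python3 -m inch '[{"slide":[0,0,-0.001],"angular":[0,0,0],"jaw":1},{"slide":[0,0,-0.001],"angular":[0,0,0],"jaw":1},{"slide":[0,0,0],"angular":[0,0,0],"jaw":1}]'|grep -E 'pos|force'
```

```text
ee_pos: [460.9, -294.9, 128.9]
wrist_force: [-0.4, 1.6, -4.5]
ee_pos: [461.0, -294.8, 130.9]
wrist_force: [-1.1, 1.8, -5.8]
```

```bash
python3 -m inch '[{"slide":[0,0,-0.001],"angular":[0,0,0],"jaw":1},{"slide":[0,0,-0.001],"angular":[0,0,0],"jaw":1},{"slide":[0,0,0],"angular":[0,0,0],"jaw":1}]'|grep -E 'pos|force'
python3 -m inch '[{"slide":[0,0,-0.001],"angular":[0,0,0],"jaw":1},{"slide":[0,0,-0.001],"angular":[0,0,0],"jaw":1},{"slide":[0,0,0],"angular":[0,0,0],"jaw":1}]'|grep -E 'pos|force'
python3 - <<'E'
from h import *
a=snapshot("scene");b=snapshot("top")
s=r.get_state();print(s["ee_pos"].round(2),s["wrist_force"].round(2),s["ft_torque"].round(3))
crop(a,310,215,60,70,9,"pics/j1.png");crop(b,315,205,30,25,24,"pics/j2.png")
E
```

```text
ee_pos: [460.8, -295.1, 132.8]
wrist_force: [-1.1, 3.6, -5.8]
ee_pos: [460.7, -295.0, 134.8]
wrist_force: [-1.0, 3.5, -8.1]
[ 460.78 -295.06  134.79] [-0.96  4.14 -7.76] [ 1.197  0.331 -0.037]
```

View pics/j1.png

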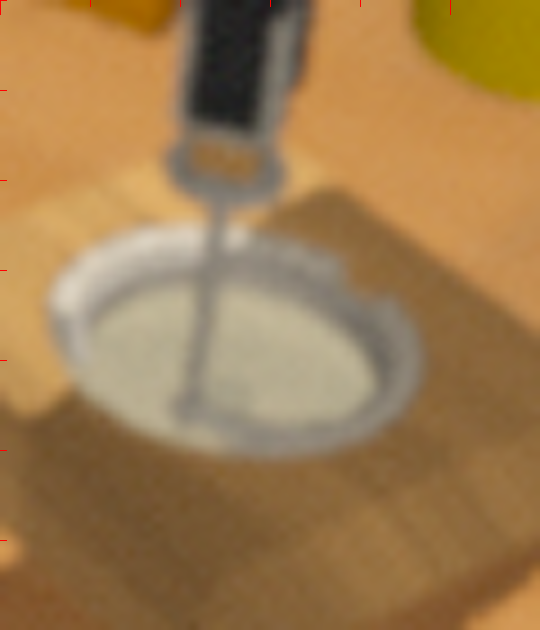

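View pics/j2.png

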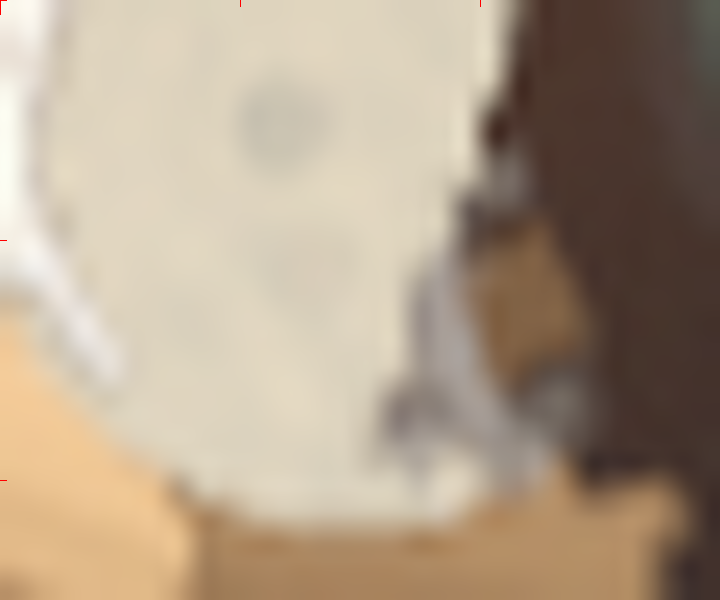

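```bash
python3 -m inch '[{"slide":[-0.0003,0,-0.001],"angular":[0,0,0],"jaw":1},{"slide":[-0.0003,0,-0.001],"angular":[0,0,0],"jaw":1},{"slide":[0,0,0],"angular":[0,0,0],"jaw":1}]'|grep -E 'pos|force'
python3 -m inch '[{"slide":[-0.0003,0,-0.001],"angular":[0,0,0],"jaw":1},{"slide":[-0.0003,0,-0.001],"angular":[0,0,0],"jaw":1},{"slide":[0,0,0],"angular":[0,0,0],"jaw":1}]'|grep -E 'pos|force'
```

```text
ee_pos: [461.9, -297.5, 137.8]
wrist_force: [-1.2, 0.9, -3.9]
ee_pos: [461.9, -297.4, 139.5]
wrist_force: [-0.9, -0.3, -0.1]
```

Run:
```python
from h import *
a=snapshot("scene");b=snapshot("top")
s=r.get_state();print(s["ee_pos"].round(2),s["wrist_force"].round(2),s["ft_torque"].round(3),s["tool_rot"].round(4))
crop(a,310,210,60,70,9,"pics/k1.png");crop(b,305,185,45,45,13,"pics/k2.png")
```

```text
[ 462.47 -297.38  139.66] [ 0.31 -0.07  1.01] [-0.066  0.067  0.039] [1.500e-03 6.248e-01 7.808e-01 2.000e-04]
```

View pics/k1.png

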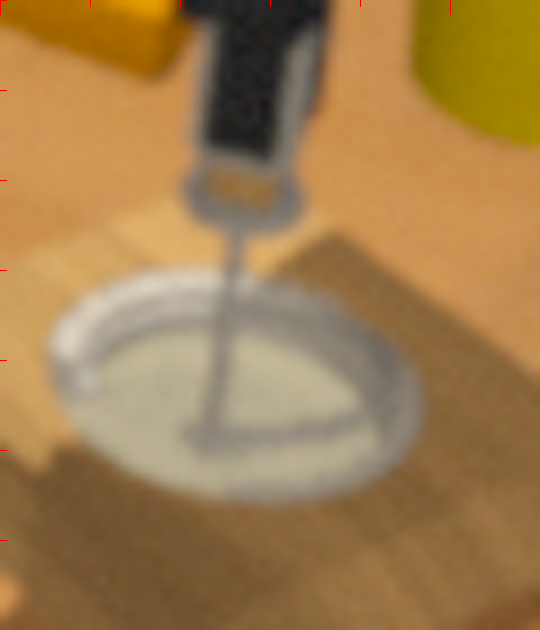

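View pics/k2.png

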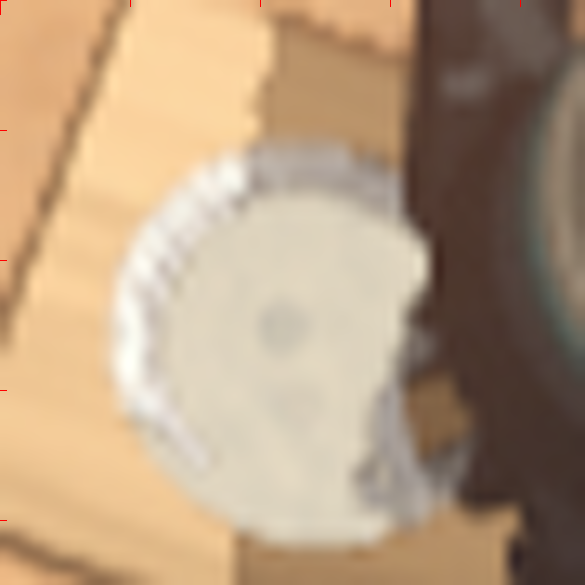

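The ring has popped over the lip. In the scene crop it slopes from the foot (205,437) to the far side (380,410). I'll lift on.

```bash
python3 -m inch '[{"slide":[0,0,-0.0015],"angular":[0,0,0],"jaw":1},{"slide":[0,0,-0.0015],"angular":[0,0,0],"jaw":1},{"slide":[0,0,-0.0015],"angular":[0,0,0],"jaw":1},{"slide":[0,0,-0.0015],"angular":[0,0,0],"jaw":1},{"slide":[0,0,0],"angular":[0,0,0],"jaw":1}]'|grep -E 'pos|force'
python3 -m inch '[{"slide":[0,0,-0.0015],"angular":[0,0,0],"jaw":1},{"slide":[0,0,-0.0015],"angular":[0,0,0],"jaw":1},{"slide":[0,0,-0.0015],"angular":[0,0,0],"jaw":1},{"slide":[0,0,-0.0015],"angular":[0,0,0],"jaw":1},{"slide":[0,0,0],"angular":[0,0,0],"jaw":1}]'|grep -E 'pos|force'
python3 - <<'E'
from h import *
a=snapshot("scene");b=snapshot("top")
s=r.get_state();print(s["time"],s["ee_pos"].round(2),s["wrist_force"].round(2),s["ft_torque"].round(3),s["tool_rot"].round(4))
crop(a,310,200,60,75,8,"pics/l1.png");crop(b,305,185,45,45,13,"pics/l2.png")
E
```

```text
ee_pos: [461.7, -296.7, 145.2]
wrist_force: [0.1, -0.4, -1.0]
ee_pos: [461.6, -296.6, 151.2]
wrist_force: [-0.3, -0.9, -1.5]
17.0 [ 461.48 -296.6   150.98] [ 0.07 -1.04 -1.15] [-0.078 -0.028  0.034] [1.000e-04 6.247e-01 7.808e-01 0.000e+00]
```

View pics/l1.png

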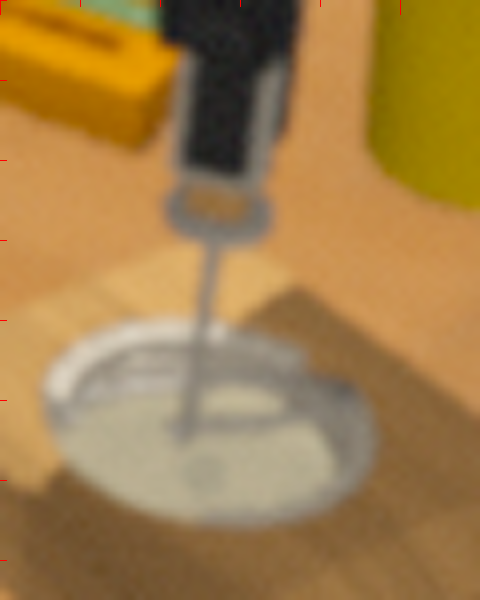

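View pics/l2.png

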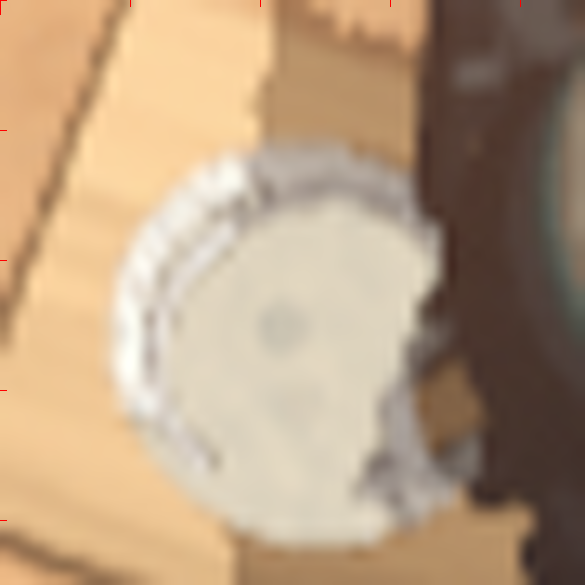

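The ring is clear of the groove all round: a gap to the bezel shows on the left, and the end sits about 4 mm past the shaft. I'll lift it right out.

```bash
python3 -m inch '[{"slide":[0,0,-0.002],"angular":[0,0,0],"jaw":1},{"slide":[0,0,-0.003],"angular":[0,0,0],"jaw":1},{"slide":[0,0,-0.003],"angular":[0,0,0],"jaw":1},{"slide":[0,0,-0.003],"angular":[0,0,0],"jaw":1},{"slide":[0,0,-0.004],"angular":[0,0,0],"jaw":1},{"slide":[0,0,-0.004],"angular":[0,0,0],"jaw":1},{"slide":[0,0,-0.003],"angular":[0,0,0],"jaw":1},{"slide":[0,0,-0.002],"angular":[0,0,0],"jaw":1},{"slide":[0,0,0],"angular":[0,0,0],"jaw":1}]'|grep -E 'pos|force'
python3 - <<'E'
from h import *
a=snapshot("scene");b=snapshot("top")
crop(a,305,190,70,85,7,"pics/m1.png");crop(b,295,175,60,60,10,"pics/m2.png")
E
```

```text
ee_pos: [461.6, -296.7, 175.3]
wrist_force: [0.2, -0.1, -0.3]
```

View pics/m1.png

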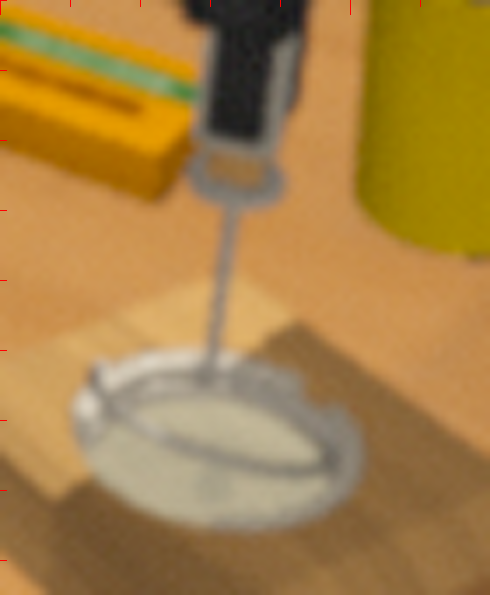

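View pics/m2.png

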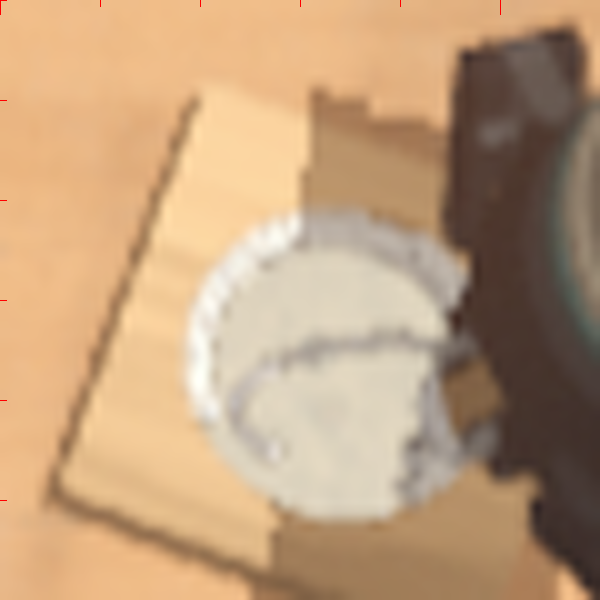

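The ring is hanging from the foot at (210,380), with its loop running (97,372)-(330,460) inside the bore. I'll keep lifting.

```bash
python3 -m inch '[{"slide":[0,0,-0.002],"angular":[0,0,0],"jaw":1},{"slide":[0,0,-0.003],"angular":[0,0,0],"jaw":1},{"slide":[0,0,-0.004],"angular":[0,0,0],"jaw":1},{"slide":[0,0,-0.005],"angular":[0,0,0],"jaw":1},{"slide":[0,0,-0.005],"angular":[0,0,0],"jaw":1},{"slide":[0,0,-0.005],"angular":[0,0,0],"jaw":1},{"slide":[0,0,-0.005],"angular":[0,0,0],"jaw":1},{"slide":[0,0,-0.005],"angular":[0,0,0],"jaw":1},{"slide":[0,0,-0.005],"angular":[0,0,0],"jaw":1},{"slide":[0,0,-0.005],"angular":[0,0,0],"jaw":1},{"slide":[0,0,-0.005],"angular":[0,0,0],"jaw":1},{"slide":[0,0,-0.004],"angular":[0,0,0],"jaw":1},{"slide":[0,0,-0.003],"angular":[0,0,0],"jaw":1},{"slide":[0,0,-0.002],"angular":[0,0,0],"jaw":1},{"slide":[0,0,0],"angular":[0,0,0],"jaw":1},{"slide":[0,0,0],"angular":[0,0,0],"jaw":1}]'|grep -E 'pos|force'
python3 - <<'E'
from h import *
a=snapshot("scene");b=snapshot("top")
crop(a,305,150,75,120,5,"pics/n1.png");crop(b,295,175,60,60,10,"pics/n2.png")
E
```

```text
ee_pos: [461.3, -296.5, 232.8]
wrist_force: [0.5, -0.1, -0.7]
```

View pics/n1.png

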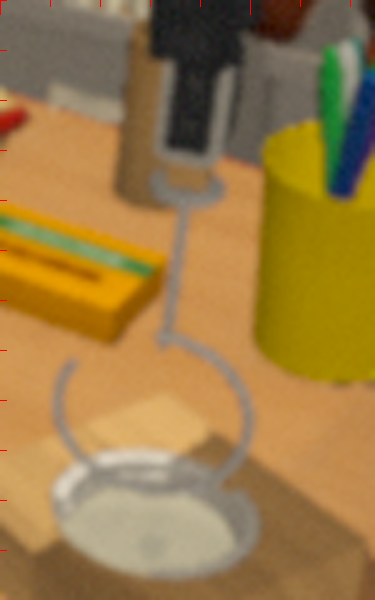

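View pics/n2.png

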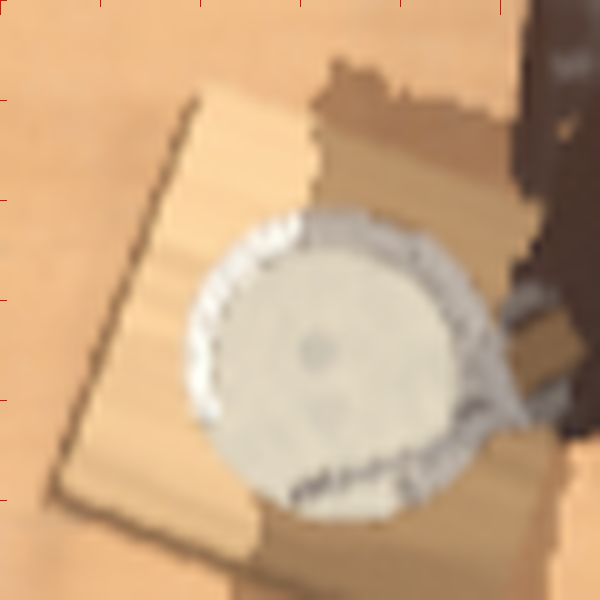

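The ring hangs vertically from the foot at (163,337), clear above the case. I'll carry it gently towards the empty table area at about y = -140.

```bash
python3 -m inch '[{"slide":[0.002,0.0013,0],"angular":[0,0,0],"jaw":1},{"slide":[0.004,0.0013,0],"angular":[0,0,0],"jaw":1},{"slide":[0.006,0.0013,0],"angular":[0,0,0],"jaw":1},{"slide":[0.008,0.0013,0],"angular":[0,0,0],"jaw":1},{"slide":[0.010,0.0013,0],"angular":[0,0,0],"jaw":1},{"slide":[0.012,0.0013,0],"angular":[0,0,0],"jaw":1},{"slide":[0.012,0.0013,0],"angular":[0,0,0],"jaw":1},{"slide":[0.012,0.0013,0],"angular":[0,0,0],"jaw":1},{"slide":[0.012,0.0013,0],"angular":[0,0,0],"jaw":1},{"slide":[0.012,0.0013,0],"angular":[0,0,0],"jaw":1},{"slide":[0.012,0.0013,0],"angular":[0,0,0],"jaw":1},{"slide":[0.012,0.0013,0],"angular":[0,0,0],"jaw":1},{"slide":[0.012,0.0013,0],"angular":[0,0,0],"jaw":1},{"slide":[0.010,0.0013,0],"angular":[0,0,0],"jaw":1},{"slide":[0.008,0.0013,0],"angular":[0,0,0],"jaw":1},{"slide":[0.006,0.0013,0],"angular":[0,0,0],"jaw":1},{"slide":[0.004,0.0013,0],"angular":[0,0,0],"jaw":1},{"slide":[0.002,0.0013,0],"angular":[0,0,0],"jaw":1},{"slide":[0,0,0],"angular":[0,0,0],"jaw":1},{"slide":[0,0,0],"angular":[0,0,0],"jaw":1}]'|grep -E 'pos|force'
python3 - <<'E'
from h import *
a=snapshot("scene");b=snapshot("top")
import pickle;pickle.dump((a,b),open("s4.pkl","wb"))
crop(a,215,120,150,130,5,"pics/o1.png");crop(b,215,145,120,80,6,"pics/o2.png")
print(onz(b,237,205,0).round(0),onz(b,233.6,199.7,20).round(0))
E
```

```text
ee_pos: [450.1, -139.6, 232.9]
wrist_force: [-0.6, -0.2, -1.3]
[512. -50.   0.] [523. -42.  20.]
```

View pics/o1.png

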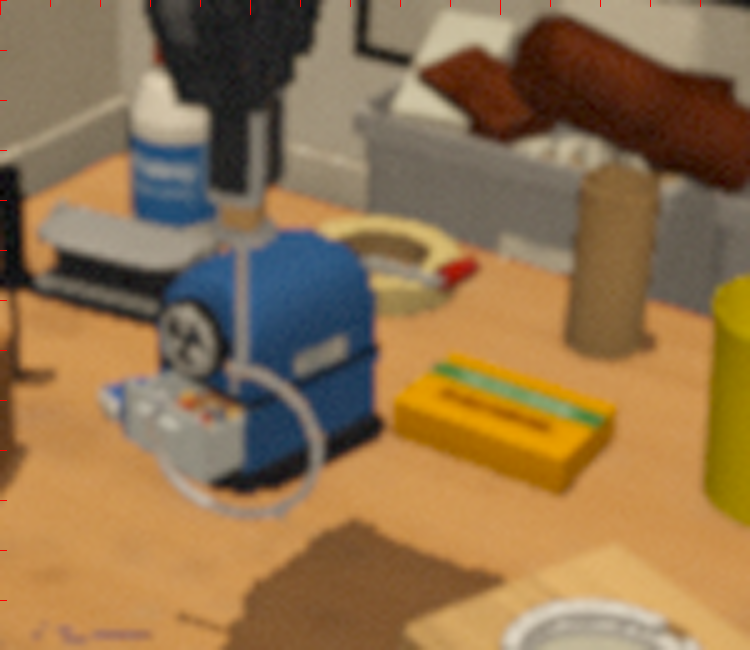

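View pics/o2.png

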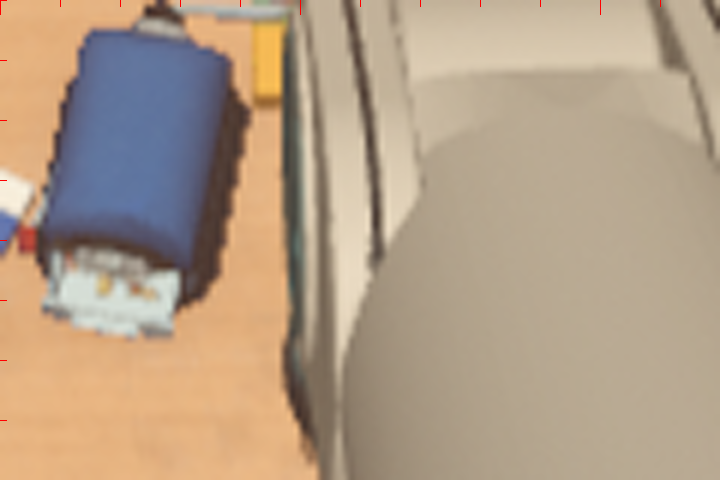

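```bash
python3 -m inch '[{"slide":[-0.0005,0.001,0.002],"angular":[0,0,0],"jaw":1},{"slide":[-0.0005,0.002,0.004],"angular":[0,0,0],"jaw":1},{"slide":[-0.0005,0.003,0.006],"angular":[0,0,0],"jaw":1},{"slide":[-0.0005,0.003,0.007],"angular":[0,0,0],"jaw":1},{"slide":[-0.0005,0.003,0.007],"angular":[0,0,0],"jaw":1},{"slide":[-0.0005,0.003,0.007],"angular":[0,0,0],"jaw":1},{"slide":[-0.0005,0.003,0.007],"angular":[0,0,0],"jaw":1},{"slide":[-0.0005,0.003,0.007],"angular":[0,0,0],"jaw":1},{"slide":[-0.0005,0.003,0.006],"angular":[0,0,0],"jaw":1},{"slide":[-0.0005,0.003,0.004],"angular":[0,0,0],"jaw":1},{"slide":[-0.0005,0.002,0.003],"angular":[0,0,0],"jaw":1},{"slide":[-0.0005,0.001,0.002],"angular":[0,0,0],"jaw":1},{"slide":[0,0,0],"angular":[0,0,0],"jaw":1},{"slide":[0,0,0],"angular":[0,0,0],"jaw":1}]'|grep -E 'pos|force'
python3 - <<'E'
from h import *
a=snapshot("scene")
crop(a,225,150,100,100,6,"pics/q1.png")
E
```

```text
ee_pos: [480.6, -138.5, 171.0]
wrist_force: [0.0, 0.3, -0.8]
```

View pics/q1.png

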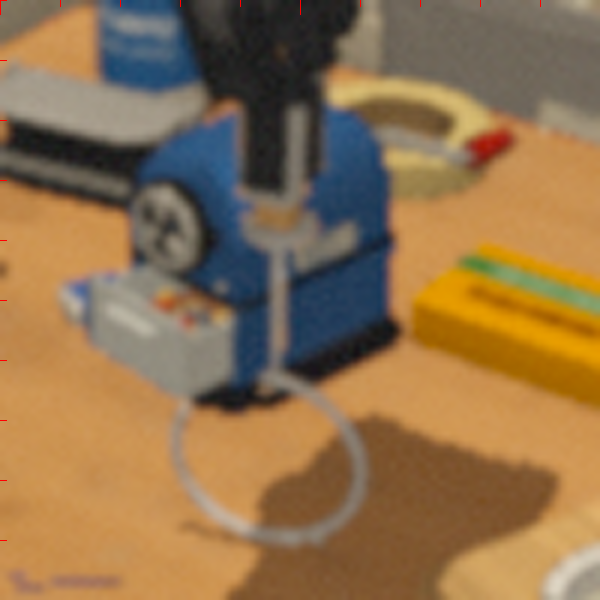

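```bash
python3 -m inch '[{"slide":[0,-0.003,0.002],"angular":[0,0,0],"jaw":1},{"slide":[0,-0.004,0.002],"angular":[0,0,0],"jaw":1},{"slide":[0,-0.004,0.002],"angular":[0,0,0],"jaw":1},{"slide":[0,-0.005,0.002],"angular":[0,0,0],"jaw":1},{"slide":[0,-0.005,0.003],"angular":[0,0,0],"jaw":1},{"slide":[0,-0.005,0.003],"angular":[0,0,0],"jaw":1},{"slide":[0,-0.005,0.004],"angular":[0,0,0],"jaw":1},{"slide":[0,-0.004,0.004],"angular":[0,0,0],"jaw":1},{"slide":[0,-0.004,0.004],"angular":[0,0,0],"jaw":1},{"slide":[0,-0.004,0.004],"angular":[0,0,0],"jaw":1},{"slide":[0,0,0],"angular":[0,0,0],"jaw":1},{"slide":[0,0,0],"angular":[0,0,0],"jaw":1}]'|grep -E 'pos|force'
python3 - <<'E'
from h import *
a=snapshot("scene");b=snapshot("top")
crop(a,225,150,100,100,6,"pics/t1.png");crop(b,215,165,120,80,6,"pics/t2.png")
E
```

```text
ee_pos: [438.8, -147.9, 140.8]
wrist_force: [0.4, 0.2, 0.4]
```

View pics/t1.png

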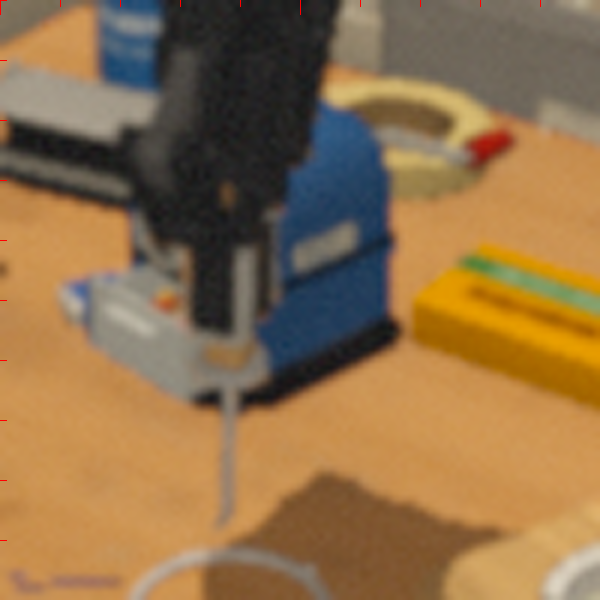

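The ring has come off the foot and seems to lie on the table at the bottom of the crop, so I'll check the full view.

Run:
```python
from h import *
a=snapshot("scene");b=snapshot("top")
crop(a,205,215,120,90,6,"pics/v1.png");crop(b,215,165,120,100,6,"pics/v2.png")
s=r.get_state();print(s["time"])
```

```text
24.65
```

View pics/v1.png

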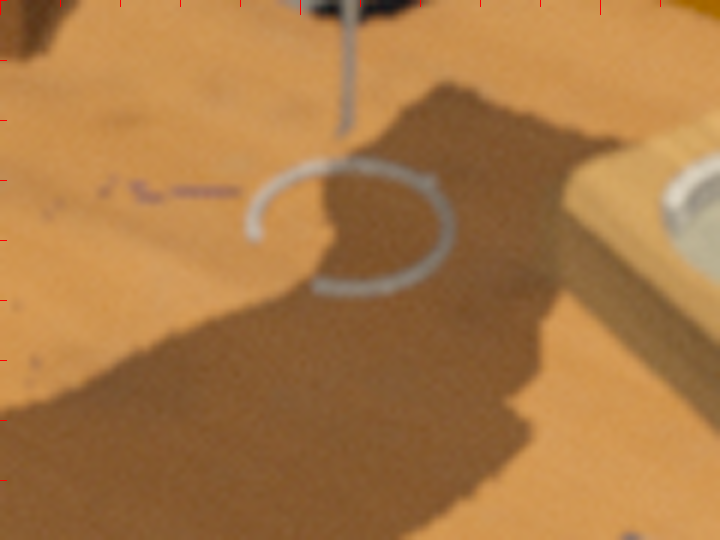

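View pics/v2.png

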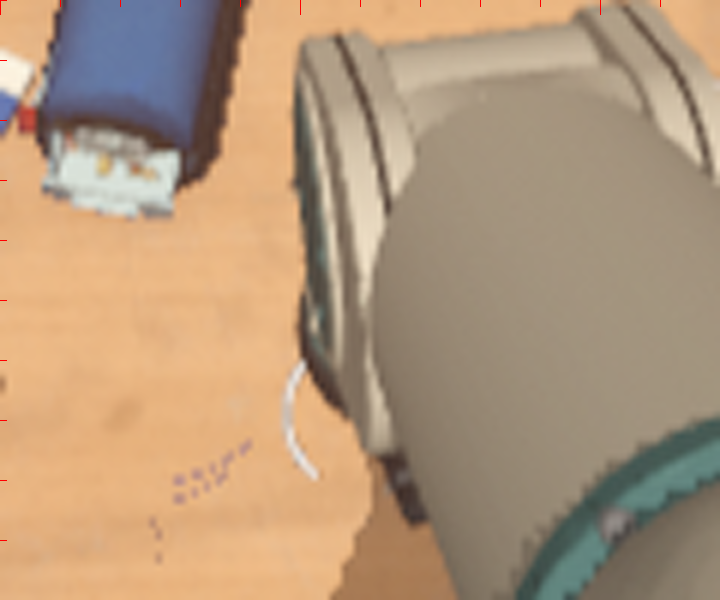

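The ring lies flat and loose on the table, centred near (350,228) in the crop, with the pick clear of it. I'll take the pick back to its stand.

```bash
python3 -m inch '[{"slide":[0,0,-0.0127],"angular":[0,0,0],"jaw":1},{"slide":[0,0,-0.0127],"angular":[0,0,0],"jaw":1},{"slide":[0,0,-0.0127],"angular":[0,0,0],"jaw":1},{"slide":[0,0,-0.0127],"angular":[0,0,0],"jaw":1},{"slide":[0,0,-0.0127],"angular":[0,0,0],"jaw":1},{"slide":[0,0,-0.0127],"angular":[0,0,0],"jaw":1},{"slide":[0,0,0],"angular":[0,0,0],"jaw":1}]'|grep -E 'pos|force'
python3 -m inch '[{"slide":[0.0186,0.00665,0],"angular":[0,0,0],"jaw":1},{"slide":[0.0186,0.00665,0],"angular":[0,0,0],"jaw":1},{"slide":[0.0186,0.00665,0],"angular":[0,0,0],"jaw":1},{"slide":[0.0186,0.00665,0],"angular":[0,0,0],"jaw":1},{"slide":[0.0186,0.00665,0],"angular":[0,0,0],"jaw":1},{"slide":[0.0186,0.00665,0],"angular":[0,0,0],"jaw":1},{"slide":[0.0186,0.00665,0],"angular":[0,0,0],"jaw":1},{"slide":[0.0186,0.00665,0],"angular":[0,0,0],"jaw":1},{"slide":[0.0186,0.00665,0],"angular":[0,0,0],"jaw":1},{"slide":[0.0186,0.00665,0],"angular":[0,0,0],"jaw":1},{"slide":[0,0,0],"angular":[0,0,-0.0663],"jaw":1},{"slide":[0,0,0],"angular":[0,0,-0.0663],"jaw":1},{"slide":[0,0,0],"angular":[0,0,-0.0663],"jaw":1},{"slide":[0,0,0],"angular":[0,0,0],"jaw":1},{"slide":[0,0,0],"angular":[0,0,0],"jaw":1}]'
python3 - <<'E'
from h import *
a=snapshot("scene");b=snapshot("top")
import pickle;pickle.dump((a,b),open("s5.pkl","wb"))
s=r.get_state();print(s["ee_pos"].round(2),s["tool_rot"].round(4),np.degrees(2*np.arctan2(s["tool_rot"][2],s["tool_rot"][1])))
crop(a,160,80,90,100,6,"pics/w1.png");crop(b,215,165,120,100,6,"pics/w2.png")
T=s["ee_pos"]
for z in (178,174,144,120,116,112): print(z,((proj(a,[T[0],T[1],z])-[160,80]+.5)*6).round(1))
E
```

```text
ee_pos: [439.8, -148.1, 218.5]
wrist_force: [-0.4, -0.6, -0.4]
time: 26.85
ee_pos: [462.6, 48.0, 216.7]
tool_rot: [-0.0, 0.545, 0.839, -0.0]
wrist_force: [0.1, -0.7, -0.9]
finger_gap: 0.151
[462.66  48.04 216.89] [-1.000e-04  5.447e-01  8.387e-01 -1.000e-04] 113.99765740045846
178 [226.1 411.5]
174 [227.  421.6]
144 [232.9 495.6]
120 [237.4 553. ]
116 [238.2 562.4]
112 [238.9 571.7]
```

View pics/w1.png

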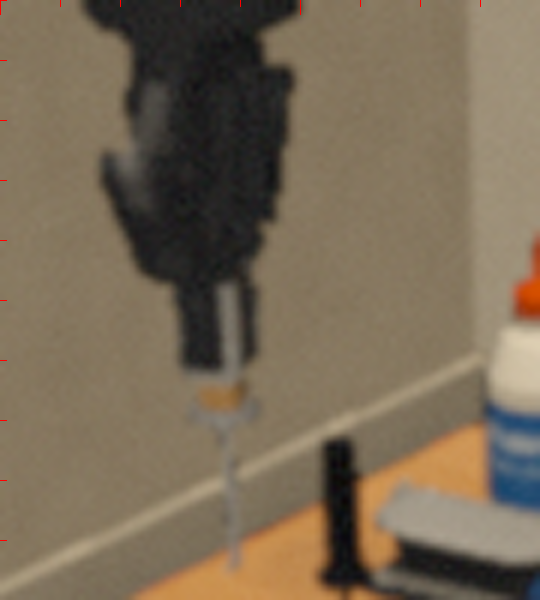

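View pics/w2.png

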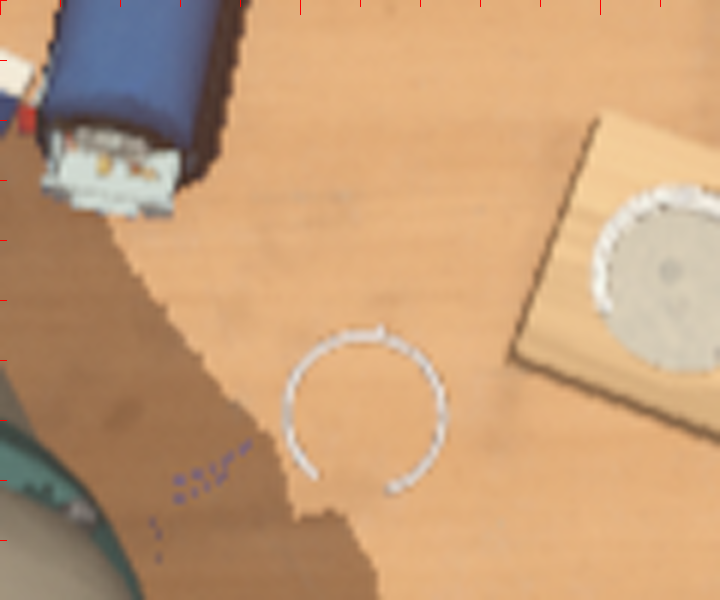

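The ring lies flat on the table at (365,412) in the top crop, and the pick hangs exactly as it did after the first lift. I'll lower it into the stand.

```bash
python3 -m inch '[{"slide":[0,0,0.015],"angular":[0,0,0],"jaw":1},{"slide":[0,0,0.015],"angular":[0,0,0],"jaw":1},{"slide":[0,0,0.01],"angular":[0,0,0],"jaw":1},{"slide":[0,0,0.008],"angular":[0,0,0],"jaw":1},{"slide":[0,0,0],"angular":[0,0,0],"jaw":1},{"slide":[0,0,0],"angular":[0,0,0],"jaw":1}]'|grep -E 'pos|force'
python3 -m inch '[{"slide":[0,0,0.01],"angular":[0,0,0],"jaw":1},{"slide":[0,0,0.015],"angular":[0,0,0],"jaw":1},{"slide":[0,0,0.015],"angular":[0,0,0],"jaw":1},{"slide":[0,0,0.012],"angular":[0,0,0],"jaw":1},{"slide":[0,0,0.005],"angular":[0,0,0],"jaw":1},{"slide":[0,0,0],"angular":[0,0,0],"jaw":1},{"slide":[0,0,0],"angular":[0,0,0],"jaw":1}]'|grep -E 'pos|force'
python3 - <<'E'
from h import *
a=snapshot("scene")
crop(a,160,110,90,100,6,"pics/x1.png")
E
```

```text
ee_pos: [462.9, 48.3, 169.2]
wrist_force: [-0.1, 0.7, -1.2]
ee_pos: [463.0, 48.3, 112.4]
wrist_force: [0.1, 0.3, -0.6]
```

View pics/x1.png

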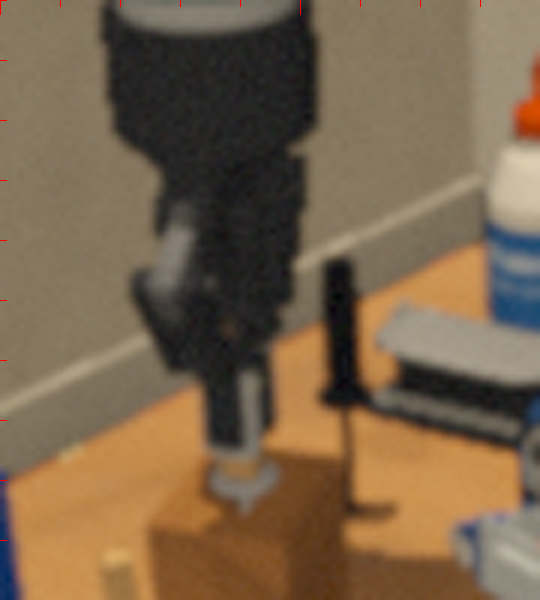

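The shaft is in the slot with no side force. I'll seat the collar.

```bash
python3 -m inch '[{"slide":[0,0,0.001],"angular":[0,0,0],"jaw":1},{"slide":[0,0,0.001],"angular":[0,0,0],"jaw":1},{"slide":[0,0,0.001],"angular":[0,0,0],"jaw":1},{"slide":[0,0,0],"angular":[0,0,0],"jaw":1}]'|grep -E 'pos|force'
python3 -m inch '[{"slide":[0,0,0.001],"angular":[0,0,0],"jaw":1},{"slide":[0,0,0],"angular":[0,0,0],"jaw":1}]'|grep -E 'pos|force'
```

```text
ee_pos: [462.7, 48.1, 109.1]
wrist_force: [-0.2, 0.1, 0.1]
ee_pos: [462.9, 48.1, 108.2]
wrist_force: [-0.3, -1.2, 1.3]
```

```bash
python3 -m inch '[{"slide":[0,0,0.0005],"angular":[0,0,0],"jaw":1},{"slide":[0,0,0],"angular":[0,0,0],"jaw":0.4},{"slide":[0,0,0],"angular":[0,0,0],"jaw":0},{"slide":[0,0,0],"angular":[0,0,0],"jaw":0},{"slide":[0,0,0],"angular":[0,0,0],"jaw":0},{"slide":[0,0,0],"angular":[0,0,0],"jaw":0}]'
python3 - <<'E'
from h import *
a=snapshot("scene")
crop(a,160,110,90,100,6,"pics/y1.png")
E
```

```text
time: 29.5
ee_pos: [462.7, 48.1, 107.6]
tool_rot: [-0.0, 0.544, 0.839, -0.0]
wrist_force: [-0.1, -0.8, 0.0]
finger_gap: 0.498
```

View pics/y1.png

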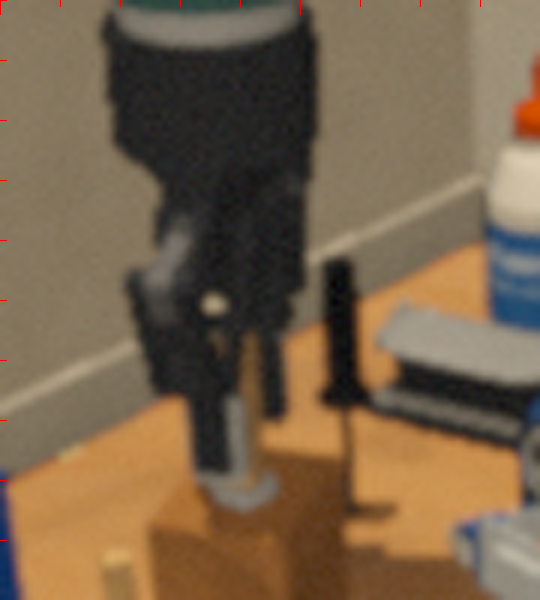

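The collar is seated on the stand and the jaws are open. I'll withdraw upward, then swing back towards the start so both cameras can see.

```bash
python3 -m inch '[{"slide":[0,0,-0.01],"angular":[0,0,0],"jaw":0},{"slide":[0,0,-0.02],"angular":[0,0,0],"jaw":0},{"slide":[0,0,-0.03],"angular":[0,0,0],"jaw":0},{"slide":[0,0,-0.03],"angular":[0,0,0],"jaw":0},{"slide":[0,0,-0.03],"angular":[0,0,0],"jaw":0},{"slide":[0,0,-0.025],"angular":[0,0,0],"jaw":0},{"slide":[-0.04,-0.016,0],"angular":[0,0,0],"jaw":0},{"slide":[-0.04,-0.016,0],"angular":[0,0,0],"jaw":0},{"slide":[-0.04,-0.016,0],"angular":[0,0,0],"jaw":0},{"slide":[-0.04,-0.016,0],"angular":[0,0,0],"jaw":0},{"slide":[-0.04,-0.016,0],"angular":[0,0,0],"jaw":0},{"slide":[-0.04,-0.016,0],"angular":[0,0,0],"jaw":0},{"slide":[-0.04,-0.016,0],"angular":[0,0,0],"jaw":0},{"slide":[-0.04,-0.016,0],"angular":[0,0,0],"jaw":0},{"slide":[-0.04,-0.016,0],"angular":[0,0,0],"jaw":0},{"slide":[-0.04,-0.016,0],"angular":[0,0,0],"jaw":0},{"slide":[-0.04,-0.016,0],"angular":[0,0,0],"jaw":0},{"slide":[-0.04,-0.016,0],"angular":[0,0,0],"jaw":0},{"slide":[0,0,0],"angular":[0,0,0],"jaw":0},{"slide":[0,0,0],"angular":[0,0,0],"jaw":0}]'
python3 - <<'E'
from h import *
a=snapshot("scene");b=snapshot("top")
P=lambda im,n:cv2.imwrite(n,cv2.cvtColor(cv2.resize(im,(800,600)),cv2.COLOR_RGB2BGR))
P(a["image"],"pics/z1.png");P(b["image"],"pics/z2.png")
crop(a,165,140,75,100,6,"pics/z3.png");crop(b,170,190,60,80,7,"pics/z4.png")
E
```

```text
time: 31.55
ee_pos: [482.5, -469.1, 252.5]
tool_rot: [-0.0, 0.545, 0.838, 0.0]
wrist_force: [0.3, 1.4, 0.4]
finger_gap: 0.506
```

View pics/z1.png

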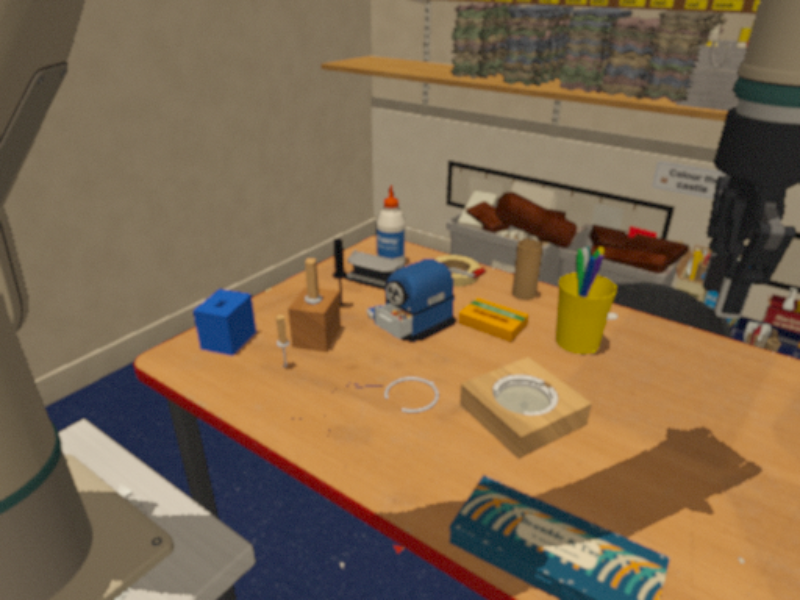

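View pics/z2.png

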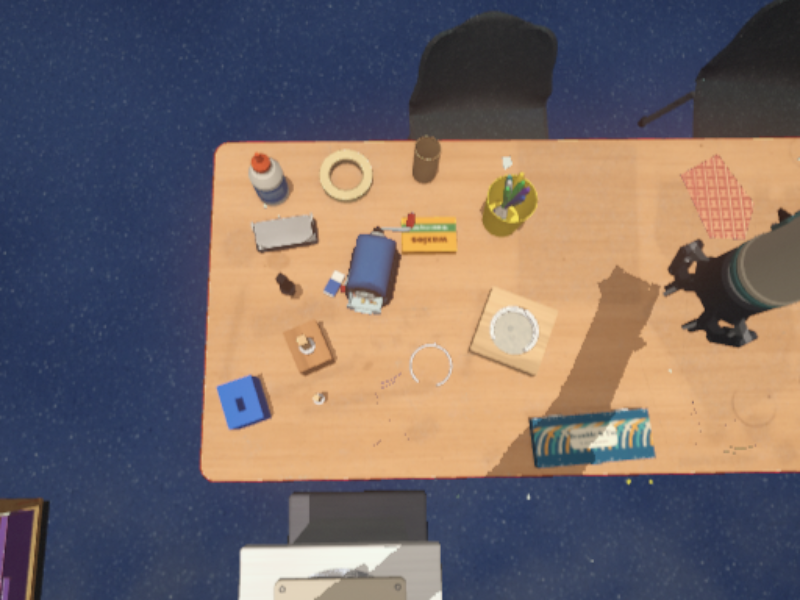

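View pics/z3.png

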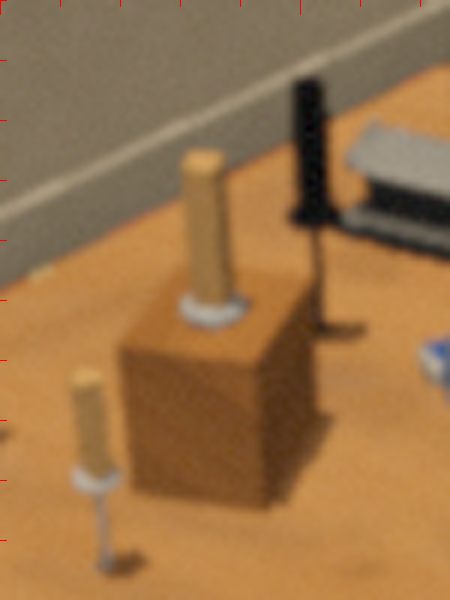

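View pics/z4.png

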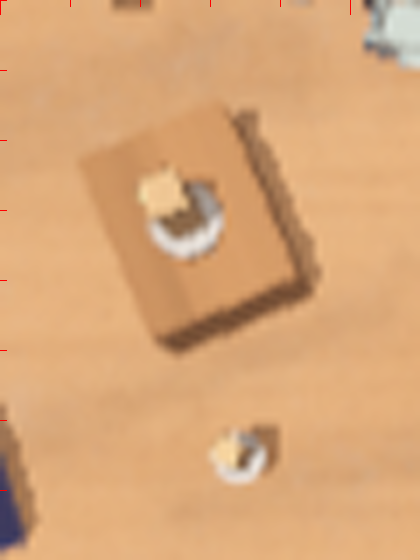

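The pick hangs upright with its collar on the stand at (213,310), as at the start. The bystanders are unmoved, and the ring lies at (412,393) in the scene view and (430,365) in the top view. One numeric check that the ring is flat, then I hand in.

Run:
```python
from h import *
from plant import ticket
for n,(x0,y0,w,h) in(("scene",(238,234,50,35)),("top",(258,214,36,36))):
    s=snapshot(n);im=cv2.resize(s["image"][y0:y0+h,x0:x0+w],None,fx=4,fy=4,interpolation=cv2.INTER_CUBIC)
    hs=cv2.cvtColor(im,cv2.COLOR_RGB2HSV);m=((hs[...,1]<85)&(hs[...,2]>90)).astype(np.uint8)
    _,l,st,_=cv2.connectedComponentsWithStats(m);k=1+np.argmax(st[1:,4]);ys,xs=np.where(l==k)
    p=np.array([onz(s,x0+(x+.5)/4-.5,y0+(y+.5)/4-.5,2)[:2] for x,y in zip(xs,ys)])
    x=np.linalg.lstsq(np.c_[2*p,np.ones(len(p))],(p**2).sum(1),rcond=None)[0];R=np.sqrt(x[2]+x[:2]@x[:2])
    print(n,x[:2].round(1),R.round(1),(np.hypot(*(p-x[:2]).T)-R).std().round(2))
s=r.get_state();print(s["time"],np.abs(s["joint_velocities"]).max())
print(ticket.finish_job())
```

```text
scene [ 435.3 -152.1] 34.6 1.82
top [ 434.1 -150.7] 34.6 1.72
31.75 0.003838382620367498
the job is handed in; nothing more can be done
None
```

The ring is out of its groove and lying flat on the table, and the pick hangs back in its stand. I handed the job in at about 31.8 s of the 69 s allowed.

- **Getting under the ring:** I took the larger wooden-handled pick from the brown stand and felt the glass at about 2.4 N. I backed off about 1 mm and slid the foot under the right ring end.
- **Prising:** The highest wrist force I read during the pull was about 9 N; the ring popped over the lip after about 10 mm of lift. I then lifted it right out and carried it to the table.
- **Laying it down:** I meant to lay the ring down with the pick. It slipped off the foot by itself while I was lowering it, a few centimetres above the table.
- **Ring check:** Both cameras fit a flat circle of radius 34.6 mm, where 34 mm is expected. Its centre is near (435, -151), and the two views agree within 2 mm.
- **Pick check:** It hangs upright with its collar on the stand, at its starting place in both pictures.
- **Everything else:** The crayon box, eraser and look-alikes look unmoved, the arm is clear, and nothing failed in the last checks.
- **Earlier disagreement:** The two cameras had differed by about 2 mm on the bore centre. I used a value between the two.

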